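Send a pan of rejects down the diverter chute

ROBOT

A 7-joint arm with a two-finger parallel gripper is mounted at the origin on the work surface. World frame = base frame: x ahead of the robot, y to its left, z up, the work surface at z = 0. Lengths are in m, angles in degrees, forces in N, time in s.
With the tool pointing down it reaches from about 0.425 to 0.875 m from the base axis. Payload 4.7 kg.
Tool frame: the origin (TCP) lies at the very end of the fingers, on their centre line; the grasp point (between the pads) lies 19 mm behind it; z points along the fingers, y is the direction in which the jaws open and shut (so a half turn about z gives the same grasp; the last joint's range is limited). The gripper opens to 87 mm and grips with 3 to 60 N. Pads are 19 mm wide; open, the fingers measure 117 mm over their backs; the gripper's body (75 mm by 190 mm) begins 51 mm behind the grasp point.
Start: joints at [-71.958, 18.392, -4.016, 83.108, 1.295, 78.541, -3.26], TCP at [0.193, 0.621, 0.223] pointing down, gripper open.
Joint ranges: [-163.93, 163.93], [-17.29, 119.83], [-79.2, 71.16], [3.27, 140.29], [-89.18, 269.18], [5.43, 117.66], [-154.24, 154.24]. Speed limits (degrees/s): [147.25, 147.25, 180, 180, 180, 180, 180].

INTERFACE

Orientations are given as [roll, pitch, yaw] about the fixed x, y, z axes, in that order (R = Rz(yaw) Ry(pitch) Rx(roll)).
In Python, from cell import sensors, imaging, ticket gives the robot as it stands.
- The arm moves only by the tool carry_out, never from a script. Its argument "plan" is a list of rows, each an object of numbers: "fingers": the closure, from -1 (fully open) to 1 (shut); "dx", "dy", "dz": the shift along the tool's x, y, z normalised to -1 to 1, where 1 is 0.03 m; "rx", "ry", "rz": the turn, a rotation vector about the tool's x, y, z normalised to -1 to 1, where 1 is 10 degrees. A call has 1 to 12 rows; each row shifts and turns the commanded pose from where the row before left it, along the tool's axes as they then stand; what a row does not reach is not made up. A row lasts 1/8 s, in which the tool goes at most 62.5 mm and 10.7 degrees, less where a joint would pass 70% of its speed; a pose out of reach is approached as far as the arm can. A call with a number of a shift or a turn outside -1 to 1 is refused whole. A call with a gripper value outside its range is refused whole. The fingers move at their own pace and stop on an object; "force" is the grip in N (left out, the last holds). Time passes only in rows, so rows that do not move let the fingers close. It gives the time, the measured TCP pose, the force and the opening at its end, in the units of the state.
- sensors.get_obs(): the state, without advancing time (a new reading comes with each control period).
- imaging.read_camera(name): name is "scene" or "side" or "wrist"; returns a dict with "color" (400x640x3 uint8, red, green, blue), "mtx" (3x3 intrinsics, pixels), "dist_coeffs" ([k1, k2, p1, p2, k3] as OpenCV has them; the pictures are not rectified), "extrinsics" (4x4, takes a point from world to camera coordinates); the wrist camera has in their place "tool_from_camera" (4x4, takes a point from camera to tool coordinates, whose origin is the TCP and whose axes are the flange's). Camera axes: x right, y down, z forward; pixel columns grow to the right and rows downward; lengths in m; the calibration is good to about 2 mm. A picture is of the moment at which its call begins: read the wrist's pose just before it. There is no depth.
- ticket.sign_off(): hands the job in, once; it reports no verdict.
The state is a dict: "time_s": time; "qpos": joint angles; "joint_velocities": joint speeds; "effort": joint torques, N m; "tool_pos": TCP position; "tool_rot": TCP orientation; "force": force on the tool from outside, world axes, zero at the start; "wrist_torque": the same for the moment, N m; "grip_width": finger opening in m.
Only numpy, scipy, OpenCV 4.12 (cv2) and the standard library are available. Lean on these libraries where they do the work, as an engineer would, in place of code of your own. Each camera call takes 0.05 s, during which the arm holds its last target.

TASK

The three black housings in the steel pan have failed their test and belong in the deep tote, not in the shallow tray. Swing the chute's diverter gate fully over so that it shuts the tray's lane and leaves the tote's lane open, then tip the pan with its spout held low over the head of the chute so that all three slide down into the deep tote, without the gripper touching the housings. Set the empty pan down upright on the bench again (do not drop it), and leave everything else as it is.

Things in the scene. Friction and masses are not known exactly. Their poses are not given: they have to be found in the camera images.
- chute: fixed Y-chute of sheet steel, bins at its low end. Origin on the bench below the middle of the exit lip; z up, y horizontally uphill, x across. Floor slopes 33 degrees: exit lip at y 0, height 75 mm; head at y 252, height 238 (300 along the slope). Walls 45 mm high, square to the floor; head end open. Mouth 170 mm wide inside; 235 mm up the slope it parts into two 120 mm lanes, at +x and at -x.
- chute_head (a point): middle of the chute floor's edge at the head, on the floor surface; axes as the chute's. No end wall here, only a rolled edge 4 mm in radius: a pan less than 160 mm wide can be brought in over it between the side walls.
- gate (a joint): diverter gate's angle, rad: 0 = straight up the middle; positive = its free tip swung towards the chute's -x wall, which shuts the -x lane and leaves the +x lane open; negative = the reverse. Stops at +0.56 and -0.56, the tip then at the side wall. Stiff hinge: stays where left, about 1.5 N at the knob moves it. Starts about midway.
- chute_hinge (a point): the gate's hinge, on the chute floor, 105 mm up the slope from the exit lip, where the fixed divider between the lanes begins; axes as the chute's. The hinge axis is square to the sloping floor: it leans 33 degrees from vertical towards the exits.
- gate_knob (a point): middle of the gate's black finger knob: a cylinder 16 mm in diameter, 46 mm tall, square to the sloping floor, on the gate's top edge 100 mm from the hinge axis. The point is 69 mm off the chute floor; the knob spans 46 to 92 mm, above the walls (45). The gate is a steel blade 150 mm long, its top edge 42 mm off the floor, free tip uphill.
- tote: the deep tote for the rejects: open grey plastic box, 180 mm (x) by 200 mm (y), 62 mm deep, walls 4 mm, fixed, under one of the chute's two exits: at x = +93 or x = -93 mm in the chute's frame. Origin at its underside, middle of the edge beside the chute; it extends from there to y = -200 mm; axes as the chute's.
- tray: the shallow tray for good parts, under the other exit: open white plastic tray, 180 mm (x) by 290 mm (y), only 24 mm deep, fixed. Origin and axes as for the tote. It already holds two finished housings, which stay.
- pan: loose pouring pan of steel sheet, 350 g, 126 mm wide (x) by 160 mm long (y), walls 34 mm high at both sides and at the +y end, open at the -y end (the spout), floor 3 mm thick. Origin at the underside, centre; z up. It holds the three housings.
- pan_lip (a point): middle of the pan's spout edge, on the floor's upper face (80 mm from the pan's centre towards -y); axes as the pan's.
- pan_grip (a point): middle of the pan's handle, a flat bar across the pan along its x axis, 12 mm thick (y) by 24 mm tall (13.5 mm thick over its black sleeve), from 62 to 86 mm above the pan's underside, held at both ends by straps on the side walls; free space below it. The point lies 74 mm above the underside and 5 mm from the centre towards +y.
- housing0_mid (a point): a smooth black plastic housing of 60 g: a box 50 x 34 x 24 mm with a round cable gland 15 mm in diameter 14 mm out of one end, 64 mm long over all. Loose in the pan; it slides on the steel at 8 to 12 degrees of slope. This point is the middle of its volume; its x axis runs lengthwise towards the gland, z out of its grey lid.
- housing1_mid (a point): a smooth black plastic housing of 60 g: a box 50 x 34 x 24 mm with a round cable gland 15 mm in diameter 14 mm out of one end, 64 mm long over all. Loose in the pan; it slides on the steel at 8 to 12 degrees of slope. This point is the middle of its volume; its x axis runs lengthwise towards the gland, z out of its grey lid.
- housing2_mid (a point): a smooth black plastic housing of 60 g: a box 50 x 34 x 24 mm with a round cable gland 15 mm in diameter 14 mm out of one end, 64 mm long over all. Loose in the pan; it slides on the steel at 8 to 12 degrees of slope. This point is the middle of its volume; its x axis runs lengthwise towards the gland, z out of its grey lid.
- housing0: the same housing, its body; origin at the underside of the housing, middle of the overall length.
- housing1: the same housing, its body; origin at the underside of the housing, middle of the overall length.
- housing2: the same housing, its body; origin at the underside of the housing, middle of the overall length.
- finished0: Bystander, not part of the job: a finished housing, same shape, lying in the shallow tray; origin at its underside.
- finished1: Bystander, not part of the job: a finished housing, same shape, lying in the shallow tray; origin at its underside.
- bottle: Bystander, not part of the job: closed white dispensing bottle, 64 mm in diameter, 150 mm tall, standing on the bench; origin at its underside.
- tape: Bystander, not part of the job: roll of tape lying flat, 96 mm in diameter, 24 mm high; origin at its underside.
- probe: Bystander, not part of the job: black hand probe, 210 mm long, 26 mm thick, lying along its x axis; origin at its underside.
- hexkey: Bystander, not part of the job: L-shaped hex key, 130 x 35 mm, 10 mm thick; origin at its underside, near the middle of the long arm.
- driver: Bystander, not part of the job: black-handled screwdriver, 190 mm long, 26 mm thick; origin at its underside.
There are look-alikes about, which are no part of the job. Leave any purple or yellow look-alike of the housing2 alone.

How it is judged:
By the outcome, as a careful person would: the job done as asked, in the order asked, and still so for the second after the job is handed in, with the robot touching nothing.
It also fails if it takes over 72 s, if anything falls off the work surface, if the arm or the gripper's body presses on something with over 40 N, if the wrist force passes 120 N, or if a joint passes its speed limit or range.

## Working session

There is one attempt and no reset: what is moved stays moved. The work goes in short steps, Python scripts to look and compute and a tool call to move; the robot and the scene stay as the last step left them, time stands still between calls to the robot, and variables do not carry over. Pictures are saved under pics/ and viewed, and the job is handed in when it is done.

Besides the shell and the picture viewer there is one more tool, called after "Request:" as name(argument=value, ...) on one line, values as JSON. carry_out: Moves the arm, as the interface text tells. Scaled input: -1 to 1 covers 0.03 m each way for a shift and 10 degrees each way for a turn. Its arguments: {"type":"object","properties":{"plan":{"type":"array"},"force":{"type":"number"}},"required":["plan"]}

```bash
ls; mkdir -p pics; python3 - <<'E'
from cell import sensors, imaging, ticket
import cv2
o=sensors.get_obs(); print(o)
for n in ["scene","side","wrist"]:
    r=imaging.read_camera(n); cv2.imwrite(f"pics/{n}0.png",r["color"][:,:,::-1])
    print(n,r["mtx"],r["dist_coeffs"],r.get("extrinsics",r.get("tool_from_camera")))
E
```

```text
pics
{'time_s': 0.0, 'qpos': array([-71.9546762 ,  18.43957789,  -4.01567709,  83.1731812 ,
         1.29609603,  78.54016259,  -3.26005675]), 'joint_velocities': array([ 0.07004754, -0.02366098,  0.02567276,  0.04265368,  0.0359817 ,
       -0.04072981, -0.00568488]), 'effort': array([ 2.94457623e-04, -4.91282487e+01, -4.03881753e-01, -3.12533391e+01,
       -6.40847068e-02,  4.36048291e-02,  1.55431999e-04]), 'tool_pos': array([0.19251047, 0.62027638, 0.22147073]), 'tool_rot': array([-1.79892380e+02,  6.65649138e-03,  1.62764694e+02]), 'force': array([ 1.56165077,  0.45758359, -0.48106466]), 'wrist_torque': array([-0.05864285,  0.03048861,  0.0296411 ]), 'grip_width': 0.08693963662413066}
scene [[455.70289974   0.         322.18388162]
 [  0.         455.70289974 197.61135858]
 [  0.           0.           1.        ]] [-0.04867828  0.          0.          0.          0.        ] [[-0.49828928  0.86691692 -0.01276092  0.27685255]
 [ 0.69536876  0.39080871 -0.60310102 -0.2429616 ]
 [-0.5178514  -0.30939232 -0.79756274  1.63580853]
 [ 0.          0.          0.          1.        ]]

[... 157 characters left out ...]
         0.         0.        ] [[ 0.84662534 -0.53198646  0.01469454 -0.4799879 ]
 [-0.33915325 -0.56060939 -0.75544172  0.27756891]
 [ 0.41012267  0.6345924  -0.65505105  1.0293033 ]
 [ 0.          0.          0.          1.        ]]
wrist [[329.1493471    0.         318.47326122]
 [  0.         329.1493471  200.43640799]
 [  0.           0.           1.        ]] [-0.06179738  0.          0.          0.          0.        ] [[ 8.92397157e-04 -9.70470125e-01 -2.41219694e-01  6.62551453e-02]
 [ 9.99999598e-01  8.88308383e-04  1.25694759e-04  8.30261173e-04]
 [ 9.22944677e-05 -2.41219709e-01  9.70470527e-01 -1.62655312e-01]
 [ 0.00000000e+00  0.00000000e+00  0.00000000e+00  1.00000000e+00]]
```

View pics/scene0.png

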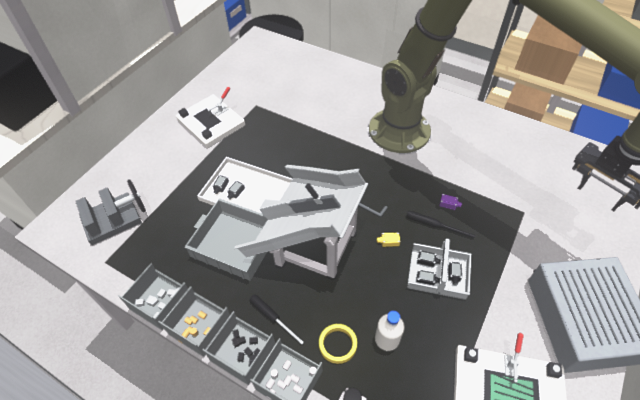

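View pics/side0.png

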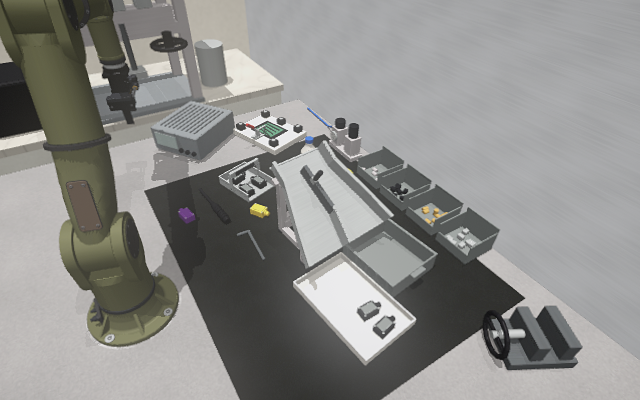

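View pics/wrist0.png

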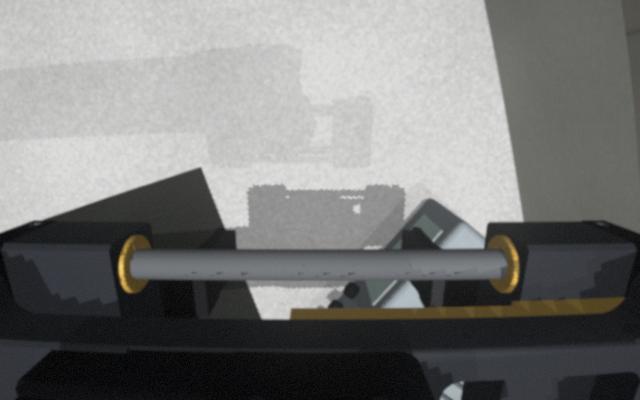

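```bash
cat > h.py <<'E'
import numpy as np, cv2
from cell import sensors, imaging, ticket
def cam(n):
    r=imaging.read_camera(n); return r
def px2ray(r,uv,T=None):
    E=T if T is not None else r["extrinsics"]; 
    p=cv2.undistortPoints(np.array([[uv]],float),r["mtx"],r["dist_coeffs"])[0,0]
    R=E[:3,:3];c=-R.T@E[:3,3];d=R.T@np.array([p[0],p[1],1]);return c,d/np.linalg.norm(d)
def onz(r,uv,z):
    c,d=px2ray(r,uv);return c+d*(z-c[2])/d[2]
def tri(rs,uvs):
    A=np.zeros((3,3));b=np.zeros(3);L=[]
    for r,uv in zip(rs,uvs):
        c,d=px2ray(r,uv);P=np.eye(3)-np.outer(d,d);A+=P;b+=P@c;L.append((P,c))
    x=np.linalg.solve(A,b);return x,[np.linalg.norm(P@(x-c)) for P,c in L]
def proj(r,X):
    E=r["extrinsics"];q,_=cv2.projectPoints(np.array(X,float).reshape(-1,3),cv2.Rodrigues(E[:3,:3])[0],E[:3,3],r["mtx"],r["dist_coeffs"]);return q[:,0]
def crop(name,img,x0,y0,w,h,s):
    c=cv2.resize(img[y0:y0+h,x0:x0+w,::-1],None,fx=s,fy=s,interpolation=cv2.INTER_CUBIC);cv2.imwrite("pics/"+name,c)
E
python3 - <<'E'
from h import *
s=cam("scene");d=cam("side")
for r in(s,d): print(-r["extrinsics"][:3,:3].T@r["extrinsics"][:3,3])
crop("s1.png",s["color"],180,145,200,140,4)
crop("s2.png",s["color"],370,180,110,130,4)
crop("d1.png",d["color"],260,130,190,140,4)
crop("d2.png",d["color"],170,140,120,100,5)
E
```

```text
[1.1540063  0.36104994 1.16166244]
[ 0.0783677  -0.75292738  0.89098655]
```

View pics/s1.png

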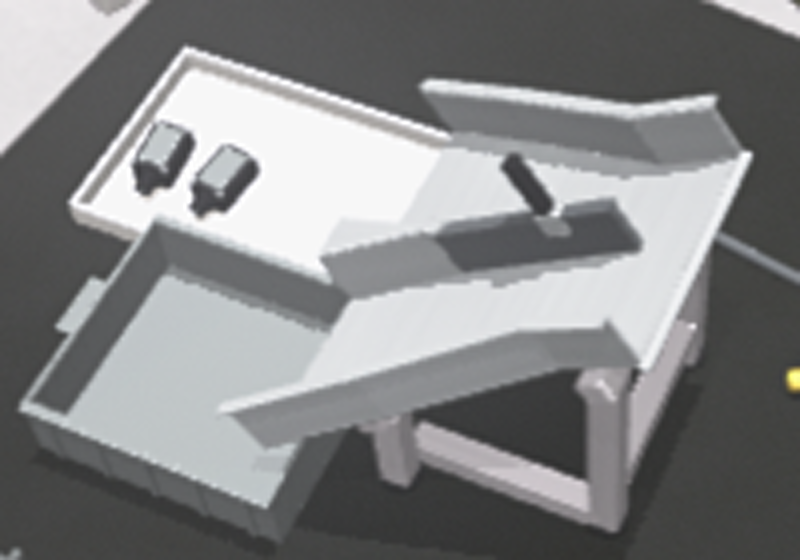

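View pics/s2.png

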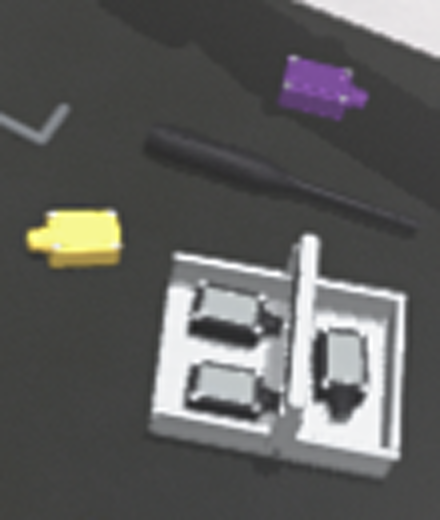

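View pics/d1.png

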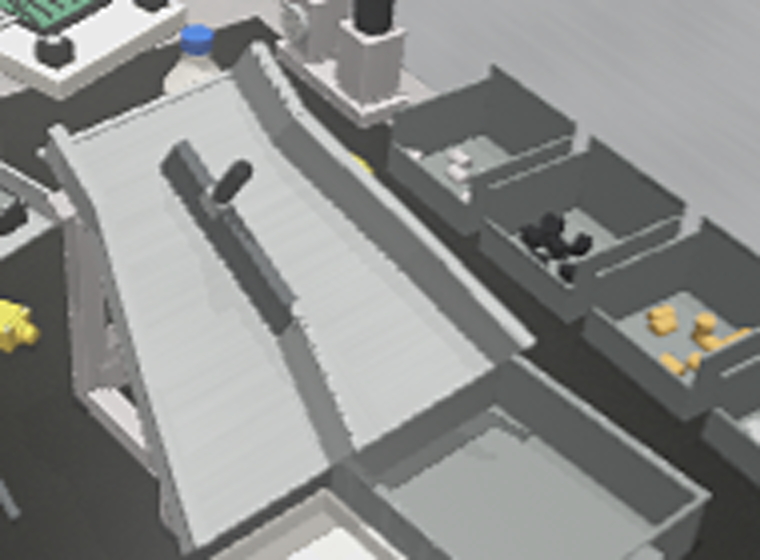

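View pics/d2.png

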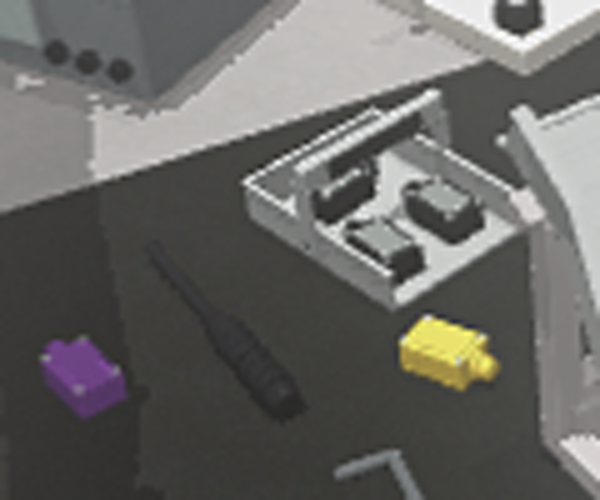

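```bash
cat > fit.py <<'E'
from h import *
from scipy.optimize import least_squares
s=cam("scene");d=cam("side")
a=np.radians(33)
def F(x,u,n): # u along slope from lip, n off floor
    return np.array([x,u*np.cos(a)-n*np.sin(a),0.075+u*np.sin(a)+n*np.cos(a)])
S=lambda x,y:(180+x/4,145+y/4); D=lambda x,y:(260+x/4,130+y/4)
def pts(w,b): return [
 (s,S(750,155),F(-w,.3,0)),(s,S(645,368),F(w,.3,0)),(s,S(716,97),F(-w,.3,.045)),(s,S(608,322),F(w,.3,.045)),
 (d,D(55,128),F(-w,.3,.045)),(d,D(258,42),F(w,.3,.045)),
 (s,S(422,84),F(-b,0,.045)),(s,S(220,408),F(b,0,.045)),(d,D(532,343),F(b,0,.045)),(d,D(185,548),F(-b,0,0.0)),(s,S(265,448),F(b,0,0))]
def T(p,X):
    c,q=np.cos(p[2]),np.sin(p[2]);return np.array([c*X[0]-q*X[1]+p[0],q*X[0]+c*X[1]+p[1],X[2]])
def res(p):
    return np.concatenate([proj(r,T(p,X))[0]-uv for r,uv,X in pts(p[3],p[4])])
for y0 in(0,1.57,3.1,-1.57):
    f=least_squares(res,[.5,-.1,y0,.086,.13],loss="soft_l1");print(f.cost,f.x,np.degrees(f.x[2]))
    if y0==0 or f.cost<best.cost: best=f
p=best.x;print(res(p).reshape(-1,2).round(1).tolist()); np.save("chute.npy",p[:3])
for n,X in(("head",F(0,.3,0)),("hinge",F(0,.105,0)),("lip",F(0,0,0))): print(n,T(p,X))
# knob
k1=tri([s,d],[S(533,187),D(233,182)]);print("knobmid",k1)
for q in(-.56,0,.56): 
    X=F(-.1*np.sin(q),.105+.1*np.cos(q),.069);print(q,T(p,X),[proj(r,T(p,X))[0] for r in(s,d)])
S2=lambda x,y:(370+x/4,180+y/4); D2=lambda x,y:(170+x/5,140+y/5)
# pan corners top of walls z=.034
for n,uv in(("spout A",S2(175,255)),("back A",S2(407,294)),("back B",S2(400,455)),("spout B",S2(152,415))): print(n,onz(s,uv,.034))
for n,uv in(("top A d",D2(245,182)),("back far",D2(378,105)),("spA",D2(393,290)),("spB",D2(530,218))): print(n,onz(d,uv,.034))
print("handle ends",onz(s,S2(311,238),.086),onz(s,S2(298,405),.086),tri([s,d],[S2(311,238),D2(302,165)]),tri([s,d],[S2(298,405),D2(437,95)]))
E
python3 fit.py
```

```text
4.740432111788323 [ 0.57496405 -0.15967867  0.11877342  0.09122581  0.15368903] 6.805215815247162
503.4680346553388 [ 0.7384887  -0.05683499  1.24457766  0.00721854 -0.10320469] 71.30904737418982
936.6116026009394 [ 0.40350978  0.13978002  4.06765354 -0.08957016 -0.15576412] 233.0593803648297
4.740432111788355 [ 0.57496405 -0.15967867  0.11877342  0.09122581  0.15368903] 6.805215784833788
[[-0.7, -1.4], [-0.4, 0.4], [-0.3, 1.0], [-0.6, -0.2], [-0.3, -1.3], [-0.9, -1.0], [0.0, 0.7], [0.5, -0.1], [-1.1, -0.6], [-0.4, 1.0], [-0.6, 0.0]]
head [0.54515073 0.0901499  0.23839171]
hinge [ 0.56452938 -0.07223867  0.1321871 ]
lip [ 0.57496405 -0.15967867  0.075     ]
knobmid (array([ 0.55260212, -0.02647468,  0.24089122]), [np.float64(0.0018021887228537644), np.float64(0.0018021887228537568)])
-0.56 [ 0.61330697 -0.03270356  0.23620019] [array([298.1554091, 208.9145096]), array([336.54548966, 171.21344744])]
0 [ 0.55904464 -0.02627781  0.24451927] [array([311.33055288, 192.91115435]), array([319.54959936, 173.54942488])]
0.56 [ 0.5078182  -0.04529208  0.23620019] [array([315.16289617, 178.6035706 ]), array([307.51316638, 185.27008621])]
spout A [0.43703889 0.23654595 0.034     ]
back A [0.3861943  0.39334254 0.034     ]
back B [0.5077948  0.43013122 0.034     ]
spout B [0.56189957 0.27295125 0.034     ]
top A d [0.38907395 0.38577506 0.034     ]
back far [0.51337564 0.42658036 0.034     ]
spA [0.43006428 0.21749449 0.034     ]
spB [0.54804618 0.24021075 0.034     ]
handle ends [0.41133147 0.31905049 0.086     ] [0.53615479 0.35706244 0.086     ] (array([0.41141518, 0.31836877, 0.08444902]), [np.float64(0.0011466165611653256), np.float64(0.0011466165611652148)]) (array([0.53292285, 0.35634333, 0.07844254]), [np.float64(0.0011852553533184163), np.float64(0.0011852553533184583)])
```

```bash
cat > mv.py <<'E'
import sys,json
from h import *
from scipy.spatial.transform import Rotation as Ro
def plan(tgt,rpy,n,o=None,fingers=None):
    o=o or sensors.get_obs()
    R=Ro.from_euler("xyz",o["tool_rot"],degrees=True);p=np.array(o["tool_pos"]);T=Ro.from_euler("xyz",rpy,degrees=True)
    rows=[]
    for i in range(n):
        k=n-i
        w=(R.inv()*T).as_rotvec(degrees=True)/k; s=R.inv().apply((np.array(tgt)-p)/k)
        s=np.round(s/.03,2);w=np.round(w/10,2)
        row={a:float(v) for a,v in zip(["dx","dy","dz","rx","ry","rz"],[*s,*w]) if v}
        if fingers is not None: row["fingers"]=fingers
        rows.append(row); p=p+R.apply(s*.03);R=R*Ro.from_rotvec(w*10,degrees=True)
    print("[",",\n".join(json.dumps(r) for r in rows),"]");print(p,R.as_euler("xyz",degrees=True))
    return {"tool_pos":p,"tool_rot":R.as_euler("xyz",degrees=True)}
E
python3 - <<'E'
from mv import *
o=plan([.22,.57,.36],[180,0,140],6,fingers=1)
o=plan([.60,-.02,.36],[180,0,96.8],24,o)
E
```

```text
[ {"dx": -0.23, "dy": -0.22, "dz": -0.76, "rz": 0.38, "fingers": 1},
{"dx": -0.24, "dy": -0.21, "dz": -0.77, "rz": 0.38, "fingers": 1},
{"dx": -0.26, "dy": -0.19, "dz": -0.76, "rz": 0.38, "fingers": 1},
{"dx": -0.27, "dy": -0.18, "dz": -0.77, "rz": 0.38, "fingers": 1},
{"dx": -0.28, "dy": -0.16, "dz": -0.76, "rz": 0.38, "fingers": 1},
{"dx": -0.29, "dy": -0.13, "dz": -0.77, "rz": 0.38, "fingers": 1} ]
[0.2201101  0.57003054 0.36003756] [-1.79980603e+02  9.40731880e-03  1.39967618e+02]
[ {"dx": -0.93, "dy": -0.29, "rz": 0.18},
{"dx": -0.94, "dy": -0.26, "rz": 0.18},
{"dx": -0.95, "dy": -0.23, "rz": 0.18},
{"dx": -0.95, "dy": -0.2, "rz": 0.18},
{"dx": -0.96, "dy": -0.17, "rz": 0.18},
{"dx": -0.96, "dy": -0.14, "rz": 0.18},
{"dx": -0.97, "dy": -0.11, "rz": 0.18},
{"dx": -0.97, "dy": -0.08, "rz": 0.18},
{"dx": -0.97, "dy": -0.05, "rz": 0.18},
{"dx": -0.98, "dy": -0.02, "rz": 0.18},
{"dx": -0.97, "dy": 0.01, "rz": 0.18},
{"dx": -0.97, "dy": 0.05, "rz": 0.18},
{"dx": -0.97, "dy": 0.08, "rz": 0.18},
{"dx": -0.97, "dy": 0.11, "rz": 0.18},
{"dx": -0.97, "dy": 0.14, "rz": 0.18},
{"dx": -0.96, "dy": 0.17, "rz": 0.18},
{"dx": -0.96, "dy": 0.2, "rz": 0.18},
{"dx": -0.95, "dy": 0.23, "rz": 0.18},
{"dx": -0.94, "dy": 0.25, "rz": 0.18},
{"dx": -0.93, "dy": 0.28, "rz": 0.18},
{"dx": -0.92, "dy": 0.31, "rz": 0.18},
{"dx": -0.91, "dy": 0.35, "rz": 0.18},
{"dx": -0.9, "dy": 0.37, "rz": 0.18},
{"dx": -0.9, "dy": 0.4, "dz": 0.01, "rz": 0.18} ]
[ 0.60000381 -0.0201264   0.3599179 ] [-1.79992300e+02  2.01355069e-02  9.67676180e+01]
```

Request:
carry_out(plan=[{"dx": -0.25,"dy": -0.2,"dz": -0.8,"rz": 0.4,"fingers": 1},{"dx": -0.25,"dy": -0.2,"dz": -0.8,"rz": 0.4,"fingers": 1},{"dx": -0.25,"dy": -0.2,"dz": -0.8,"rz": 0.4,"fingers": 1},{"dx": -0.25,"dy": -0.2,"dz": -0.8,"rz": 0.4,"fingers": 1},{"dx": -0.25,"dy": -0.2,"dz": -0.8,"rz": 0.4,"fingers": 1},{"dx": -0.25,"dy": -0.2,"dz": -0.7,"rz": 0.4,"fingers": 1},{"dx": -0.9,"dy": -0.3,"rz": 0.2,"fingers": 1},{"dx": -0.9,"dy": -0.25,"rz": 0.2,"fingers": 1},{"dx": -0.95,"dy": -0.2,"rz": 0.2,"fingers": 1},{"dx": -0.95,"dy": -0.2,"rz": 0.2,"fingers": 1},{"dx": -0.95,"dy": -0.15,"rz": 0.2,"fingers": 1},{"dx": -0.95,"dy": -0.15,"rz": 0.2,"fingers": 1}])

```text
validation failed for argument at $.pl...
```

Request:
carry_out(plan=[{"dx": -0.95,"dy": -0.1,"rz": 0.2},{"dx": -0.95,"dy": -0.1,"rz": 0.2},{"dx": -0.95,"dy": -0.05,"rz": 0.2},{"dx": -0.95,"rz": 0.2},{"dx": -0.95,"rz": 0.2},{"dx": -0.95,"dy": 0.05,"rz": 0.2},{"dx": -0.95,"dy": 0.1,"rz": 0.2},{"dx": -0.95,"dy": 0.1,"rz": 0.2}])

```text
validation failed for argument at $.pl...
```

```bash
python3 - <<'E'
from mv import *
o=sensors.get_obs();print(o["time_s"],o["tool_pos"],o["tool_rot"],o["qpos"],o["force"])
plan([.60,-.02,.36],[180,0,96.8],10)
E
```

```text
0.35 [0.19256819 0.6207066  0.2223216 ] [-1.79978474e+02  1.15578710e-03  1.62767617e+02] [-71.9585632   18.40326111  -4.01509559  83.12307286   1.29244076
  78.5402032   -3.25862442] [-0.04705526  0.44653516 -0.11243096]
[ {"dx": -1.93, "dy": -1.64, "dz": -0.46, "rz": 0.66},
{"dx": -2.11, "dy": -1.4, "dz": -0.46, "rz": 0.66},
{"dx": -2.25, "dy": -1.15, "dz": -0.46, "rz": 0.66},
{"dx": -2.37, "dy": -0.89, "dz": -0.46, "rz": 0.66},
{"dx": -2.46, "dy": -0.61, "dz": -0.46, "rz": 0.66},
{"dx": -2.51, "dy": -0.32, "dz": -0.46, "rz": 0.66},
{"dx": -2.53, "dy": -0.03, "dz": -0.46, "rz": 0.66},
{"dx": -2.52, "dy": 0.26, "dz": -0.45, "rz": 0.66},
{"dx": -2.47, "dy": 0.54, "dz": -0.46, "rz": 0.66},
{"dx": -2.39, "dy": 0.83, "dz": -0.45, "rz": 0.66} ]
[ 0.60011036 -0.01991404  0.35991781] [-1.79992300e+02  2.01355069e-02  9.67676180e+01]
```

Request:
carry_out(plan=[{"dx": -0.25,"dy": -0.2,"dz": -0.8,"rx": 0,"ry": 0,"rz": 0.4,"fingers": 1},{"dx": -0.25,"dy": -0.2,"dz": -0.8,"rx": 0,"ry": 0,"rz": 0.4,"fingers": 1},{"dx": -0.25,"dy": -0.2,"dz": -0.8,"rx": 0,"ry": 0,"rz": 0.4,"fingers": 1},{"dx": -0.25,"dy": -0.2,"dz": -0.8,"rx": 0,"ry": 0,"rz": 0.4,"fingers": 1},{"dx": -0.25,"dy": -0.2,"dz": -0.8,"rx": 0,"ry": 0,"rz": 0.4,"fingers": 1},{"dx": -0.25,"dy": -0.2,"dz": -0.7,"rx": 0,"ry": 0,"rz": 0.4,"fingers": 1}])

```text
time_s: 1.1
tool_pos: [0.2161, 0.5683, 0.3646]
tool_rot: [180.0, -0.0, 138.6]
force: [0.0, 0.6, -0.8]
grip_width: 0.0349
```

Works when every field is given.

Request:
carry_out(plan=[{"dx": -0.95,"dy": -0.25,"dz": 0,"rx": 0,"ry": 0,"rz": 0.2,"fingers": 1},{"dx": -0.95,"dy": -0.25,"dz": 0,"rx": 0,"ry": 0,"rz": 0.2,"fingers": 1},{"dx": -0.95,"dy": -0.2,"dz": 0,"rx": 0,"ry": 0,"rz": 0.2,"fingers": 1},{"dx": -0.95,"dy": -0.2,"dz": 0,"rx": 0,"ry": 0,"rz": 0.2,"fingers": 1},{"dx": -0.95,"dy": -0.15,"dz": 0,"rx": 0,"ry": 0,"rz": 0.2,"fingers": 1},{"dx": -0.95,"dy": -0.15,"dz": 0,"rx": 0,"ry": 0,"rz": 0.2,"fingers": 1},{"dx": -0.95,"dy": -0.1,"dz": 0,"rx": 0,"ry": 0,"rz": 0.2,"fingers": 1},{"dx": -0.95,"dy": -0.05,"dz": 0,"rx": 0,"ry": 0,"rz": 0.2,"fingers": 1},{"dx": -0.95,"dy": 0,"dz": 0,"rx": 0,"ry": 0,"rz": 0.2,"fingers": 1},{"dx": -0.95,"dy": 0,"dz": 0,"rx": 0,"ry": 0,"rz": 0.2,"fingers": 1},{"dx": -0.95,"dy": 0.05,"dz": 0,"rx": 0,"ry": 0,"rz": 0.2,"fingers": 1},{"dx": -0.95,"dy": 0.1,"dz": 0,"rx": 0,"ry": 0,"rz": 0.2,"fingers": 1}])

```text
time_s: 2.6
tool_pos: [0.3996, 0.2728, 0.3636]
tool_rot: [180.0, -0.0, 114.6]
force: [0.1, 0.3, 0.6]
grip_width: 0.0005
```

```bash
python3 - <<'E'
from mv import *
plan([.605,-.015,.34],[180,0,96.8],12)
E
```

```text
[ {"dx": -0.96, "dy": 0.19, "dz": 0.07, "rz": 0.15},
{"dx": -0.96, "dy": 0.21, "dz": 0.07, "rz": 0.15},
{"dx": -0.95, "dy": 0.24, "dz": 0.06, "rz": 0.15},
{"dx": -0.95, "dy": 0.26, "dz": 0.07, "rz": 0.15},
{"dx": -0.94, "dy": 0.28, "dz": 0.06, "rz": 0.15},
{"dx": -0.93, "dy": 0.31, "dz": 0.07, "rz": 0.15},
{"dx": -0.93, "dy": 0.33, "dz": 0.06, "rz": 0.15},
{"dx": -0.91, "dy": 0.36, "dz": 0.07, "rz": 0.15},
{"dx": -0.91, "dy": 0.38, "dz": 0.06, "rz": 0.15},
{"dx": -0.9, "dy": 0.41, "dz": 0.07, "rz": 0.14},
{"dx": -0.88, "dy": 0.43, "dz": 0.06, "rz": 0.15},
{"dx": -0.87, "dy": 0.44, "dz": 0.07, "rz": 0.14} ]
[ 0.60485746 -0.01491185  0.33987314] [ 1.79991120e+02 -5.95025552e-03  9.68358086e+01]
```

Request:
carry_out(plan=[{"dx": -0.95,"dy": 0.2,"dz": 0.05,"rx": 0,"ry": 0,"rz": 0.15,"fingers": 1},{"dx": -0.95,"dy": 0.2,"dz": 0.05,"rx": 0,"ry": 0,"rz": 0.15,"fingers": 1},{"dx": -0.95,"dy": 0.25,"dz": 0.05,"rx": 0,"ry": 0,"rz": 0.15,"fingers": 1},{"dx": -0.95,"dy": 0.25,"dz": 0.05,"rx": 0,"ry": 0,"rz": 0.15,"fingers": 1},{"dx": -0.95,"dy": 0.3,"dz": 0.05,"rx": 0,"ry": 0,"rz": 0.15,"fingers": 1},{"dx": -0.95,"dy": 0.3,"dz": 0.05,"rx": 0,"ry": 0,"rz": 0.15,"fingers": 1},{"dx": -0.9,"dy": 0.35,"dz": 0.05,"rx": 0,"ry": 0,"rz": 0.15,"fingers": 1},{"dx": -0.9,"dy": 0.35,"dz": 0.1,"rx": 0,"ry": 0,"rz": 0.15,"fingers": 1},{"dx": -0.9,"dy": 0.4,"dz": 0.1,"rx": 0,"ry": 0,"rz": 0.15,"fingers": 1},{"dx": -0.9,"dy": 0.4,"dz": 0.1,"rx": 0,"ry": 0,"rz": 0.15,"fingers": 1},{"dx": -0.9,"dy": 0.4,"dz": 0.1,"rx": 0,"ry": 0,"rz": 0.15,"fingers": 1},{"dx": -0.9,"dy": 0.4,"dz": 0.1,"rx": 0,"ry": 0,"rz": 0.15,"fingers": 1}])

```text
time_s: 4.1
tool_pos: [0.6039, -0.015, 0.3377]
tool_rot: [-180.0, 0.0, 96.7]
force: [0.1, -0.3, 0.7]
grip_width: 0.0006
```

```bash
python3 - <<'E'
from mv import *
o=sensors.get_obs();print(o["tool_pos"],o["tool_rot"])
for n in("side","scene","wrist"):
    r=cam(n); 
    if n=="wrist": cv2.imwrite("pics/w1.png",r["color"][:,:,::-1])
    elif n=="side": crop("d3.png",r["color"],240,60,190,140,4);print(proj(r,o["tool_pos"]))
    else: crop("s3.png",r["color"],220,90,190,140,4)
plan([.605,-.022,.238],[180,0,96.8],6)
E
```

```text
[ 0.60391309 -0.01502699  0.3377424 ] [-1.79994962e+02  3.23764001e-02  9.66954309e+01]
[[331.92041145 138.82389719]]
[ {"dx": -0.03, "dy": 0.01, "dz": 0.55},
{"dx": -0.03, "dz": 0.55, "rz": -0.01},
{"dx": -0.03, "dy": 0.01, "dz": 0.55},
{"dx": -0.04, "dz": 0.56, "rz": -0.01},
{"dx": -0.03, "dy": 0.01, "dz": 0.55},
{"dx": -0.04, "dz": 0.56, "rx": -0.01, "ry": 0.01, "rz": -0.01} ]
[ 0.604893   -0.02203198  0.23786365] [ 1.79965432e+02 -1.33235825e-02  9.68364207e+01]
```

View pics/d3.png

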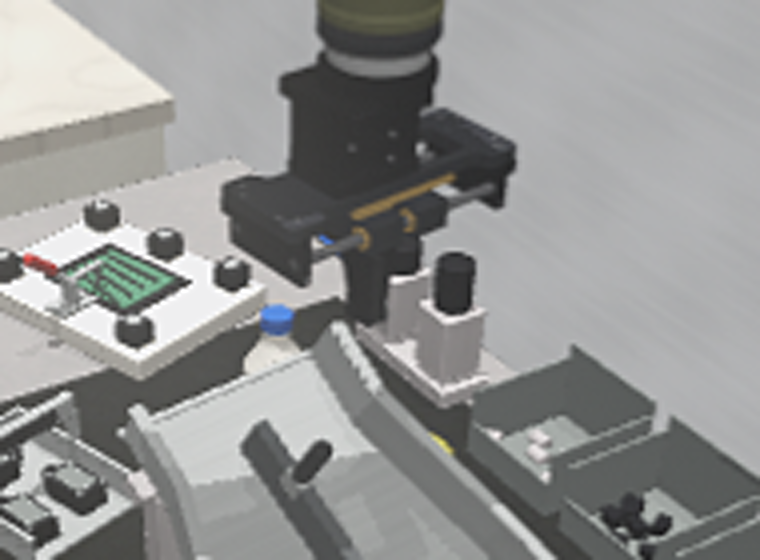

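View pics/w1.png

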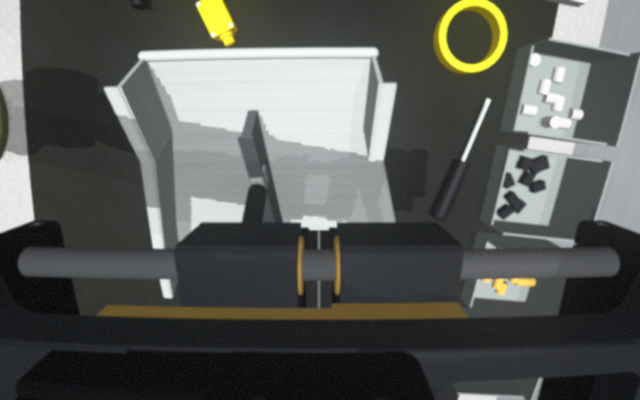

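Request:
carry_out(plan=[{"dx": 0.05,"dy": 0,"dz": 0.55,"rx": 0,"ry": 0,"rz": 0,"fingers": 1},{"dx": 0.05,"dy": 0,"dz": 0.55,"rx": 0,"ry": 0,"rz": 0,"fingers": 1},{"dx": -0.1,"dy": 0,"dz": 0.55,"rx": 0,"ry": 0,"rz": 0,"fingers": 1},{"dx": -0.1,"dy": 0,"dz": 0.55,"rx": 0,"ry": 0,"rz": 0,"fingers": 1},{"dx": -0.1,"dy": 0,"dz": 0.55,"rx": 0,"ry": 0,"rz": 0,"fingers": 1},{"dx": -0.1,"dy": 0,"dz": 0.55,"rx": 0,"ry": 0,"rz": 0,"fingers": 1},{"dx": 0,"dy": -0.35,"dz": 0,"rx": 0,"ry": 0,"rz": 0,"fingers": 1},{"dx": 0,"dy": -0.35,"dz": 0,"rx": 0,"ry": 0,"rz": 0,"fingers": 1}])

```text
time_s: 5.25
tool_pos: [0.5828, -0.025, 0.2394]
tool_rot: [180.0, 0.0, 96.7]
force: [0.3, 0.9, 1.3]
grip_width: 0.0005
```

```bash
python3 - <<'E'
from mv import *
o=sensors.get_obs();print(o["tool_pos"],o["tool_rot"],o["force"])
for n in("side","scene"):
    r=cam(n); 
    if n=="side": crop("d4.png",r["color"],260,100,120,100,6)
    else: crop("s4.png",r["color"],260,120,120,100,6)
E
```

```text
[ 0.58276318 -0.02498234  0.23942798] [1.79977041e+02 2.06456297e-03 9.67490636e+01] [0.33786081 0.85581271 1.30319918]
```

View pics/d4.png

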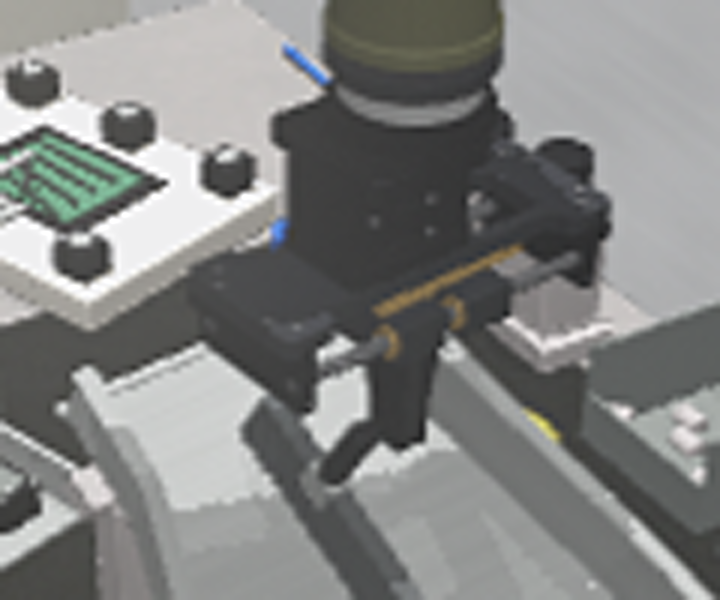

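View pics/s4.png

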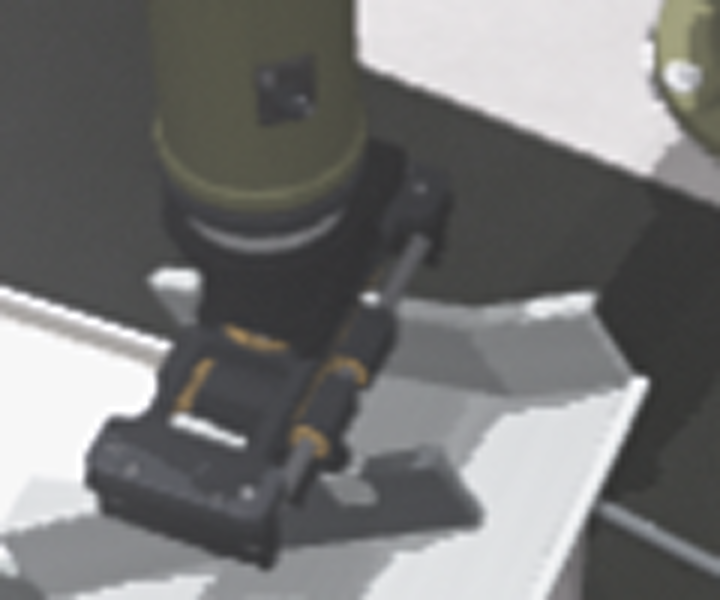

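Request:
carry_out(plan=[{"dx": 0,"dy": -0.25,"dz": 0.1,"rx": 0,"ry": 0,"rz": 0,"fingers": 1},{"dx": -0.05,"dy": -0.25,"dz": 0,"rx": 0,"ry": 0,"rz": 0,"fingers": 1},{"dx": -0.05,"dy": -0.25,"dz": 0,"rx": 0,"ry": 0,"rz": 0,"fingers": 1},{"dx": -0.05,"dy": -0.25,"dz": 0,"rx": 0,"ry": 0,"rz": 0,"fingers": 1},{"dx": -0.05,"dy": -0.25,"dz": 0.05,"rx": 0,"ry": 0,"rz": 0,"fingers": 1},{"dx": -0.1,"dy": -0.2,"dz": 0,"rx": 0,"ry": 0,"rz": 0,"fingers": 1}])

```text
time_s: 6.1
tool_pos: [0.5407, -0.0389, 0.2345]
tool_rot: [180.0, -0.0, 96.8]
force: [1.6, -0.4, 0.4]
grip_width: 0.0002
```

```bash
python3 - <<'E'
from mv import *
o=sensors.get_obs();print(o["tool_pos"],o["tool_rot"],o["force"])
for n in("side",):
    r=cam(n); 
    if n=="side": crop("d5.png",r["color"],260,100,120,100,6)
E
```

```text
[ 0.54065463 -0.03889674  0.23445743] [ 1.79999987e+02 -1.16017583e-02  9.67740095e+01] [ 1.61802891 -0.43045277  0.36751845]
```

View pics/d5.png

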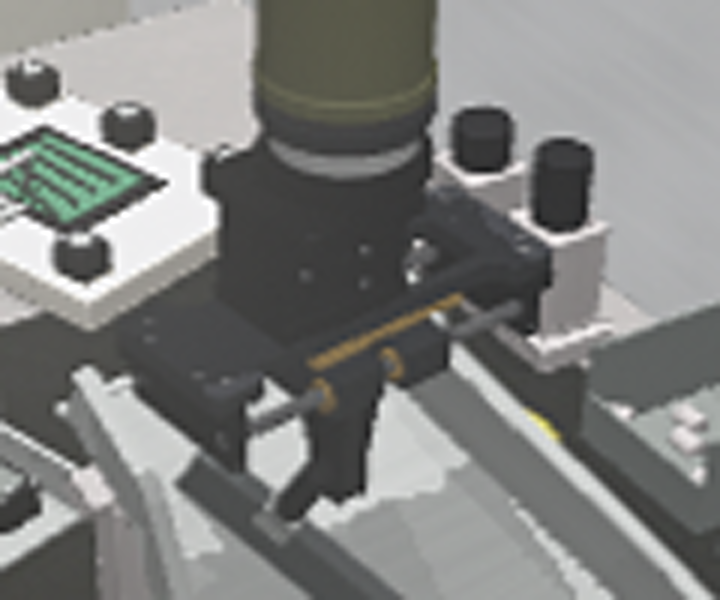

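Request:
carry_out(plan=[{"dx": -0.05,"dy": -0.15,"dz": 0,"rx": 0,"ry": 0,"rz": 0,"fingers": 1},{"dx": -0.05,"dy": -0.15,"dz": 0,"rx": 0,"ry": 0,"rz": 0,"fingers": 1}])

```text
time_s: 6.4
tool_pos: [0.5324, -0.0431, 0.2344]
tool_rot: [-180.0, 0.0, 96.8]
force: [2.3, 0.1, -0.9]
grip_width: 0.0007
```

Request:
carry_out(plan=[{"dx": 0,"dy": -0.1,"dz": 0,"rx": 0,"ry": 0,"rz": 0,"fingers": 1}])

```text
time_s: 6.52
tool_pos: [0.5295, -0.0438, 0.2346]
tool_rot: [180.0, 0.0, 96.7]
force: [1.9, -1.0, 0.5]
grip_width: 0.0004
```

Request:
carry_out(plan=[{"dx": 0,"dy": -0.1,"dz": 0,"rx": 0,"ry": 0,"rz": 0,"fingers": 1}])

```text
time_s: 6.65
tool_pos: [0.5266, -0.0438, 0.2347]
tool_rot: [180.0, 0.0, 96.8]
force: [0.7, -0.5, 0.7]
grip_width: 0.0002
```

Request:
carry_out(plan=[{"dx": 0,"dy": -0.07,"dz": 0,"rx": 0,"ry": 0,"rz": 0,"fingers": 1}])

```text
time_s: 6.78
tool_pos: [0.5246, -0.044, 0.2346]
tool_rot: [180.0, 0.0, 96.8]
force: [2.6, -0.7, -0.7]
grip_width: 0.0008
```

Request:
carry_out(plan=[{"dx": 0,"dy": -0.07,"dz": 0,"rx": 0,"ry": 0,"rz": 0,"fingers": 1}])

```text
time_s: 6.9
tool_pos: [0.5242, -0.044, 0.2348]
tool_rot: [179.7, 0.0, 96.8]
force: [9.5, -0.1, -4.8]
grip_width: 0.0002
```

Request:
carry_out(plan=[{"dx": 0,"dy": -0.03,"dz": 0,"rx": 0,"ry": 0,"rz": 0,"fingers": 1},{"dx": 0,"dy": 0.3,"dz": 0,"rx": 0,"ry": 0,"rz": 0,"fingers": 1},{"dx": 0.2,"dy": 0.5,"dz": -0.2,"rx": 0,"ry": 0,"rz": 0,"fingers": 1},{"dx": 0.8,"dy": 0,"dz": -0.95,"rx": 0,"ry": 0,"rz": 0,"fingers": 1},{"dx": 0.8,"dy": 0,"dz": -0.95,"rx": 0,"ry": 0,"rz": 0,"fingers": 1},{"dx": 0.8,"dy": 0,"dz": -0.95,"rx": 0,"ry": 0,"rz": 0,"fingers": -1},{"dx": 0.9,"dy": 0,"dz": -0.2,"rx": 0,"ry": 0,"rz": 0,"fingers": -1},{"dx": 0.9,"dy": 0,"dz": 0,"rx": 0,"ry": 0,"rz": 0,"fingers": -1},{"dx": 0.9,"dy": 0,"dz": 0,"rx": 0,"ry": 0,"rz": 0,"fingers": -1}])

```text
time_s: 8.02
tool_pos: [0.5259, 0.1177, 0.3319]
tool_rot: [-179.9, -0.0, 96.8]
force: [1.2, 0.7, 0.1]
grip_width: 0.0326
```

```bash
python3 - <<'E'
from mv import *
o=sensors.get_obs();print(o["tool_pos"],o["tool_rot"],o["force"],o["qpos"])
r=cam("side");crop("d6.png",r["color"],260,120,160,120,5)
w=cam("wrist");cv2.imwrite("pics/w2.png",w["color"][:,:,::-1])
E
```

```text
[0.52591165 0.11768543 0.33189825] [-1.79879882e+02 -4.59223178e-03  9.67843919e+01] [1.17298192 0.66527393 0.06291805] [-43.14313485   2.67533635  29.0415952   89.49748967  -1.31886455
  88.28218246  -7.30140353]
```

View pics/d6.png

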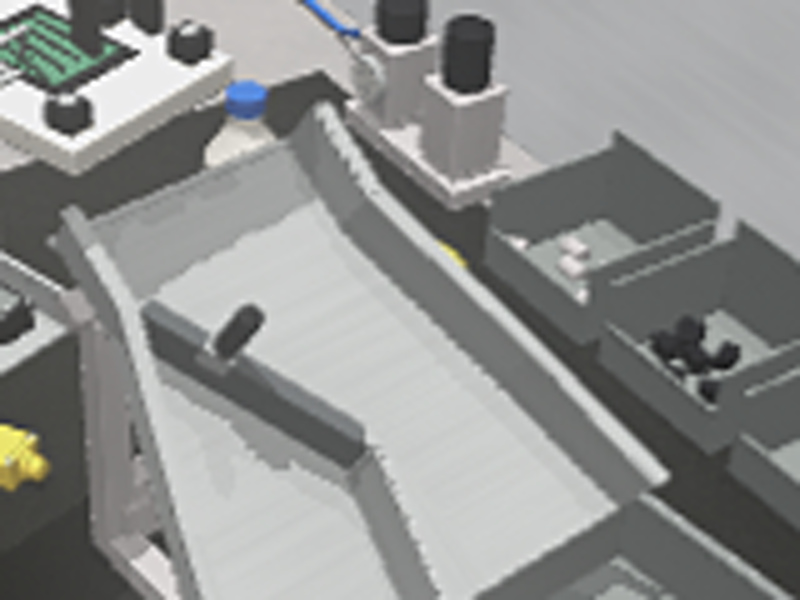

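View pics/w2.png

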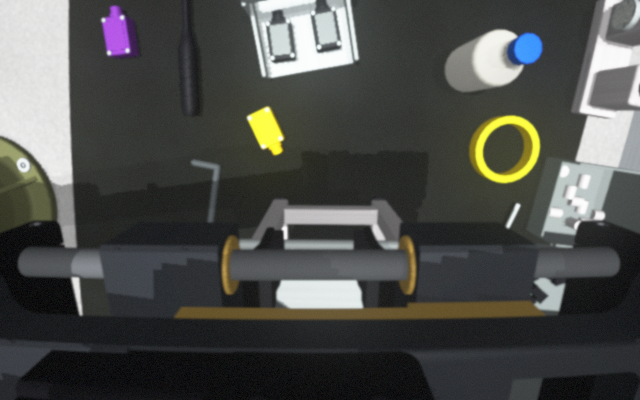

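```bash
python3 - <<'E'
from mv import *
r=cam("scene");print(onz(r,(389,345),0.0),onz(r,(393,318),.15))
plan([.472,.30,.30],[180,0,-163],12)
E
```

```text
[0.72811267 0.29770364 0.        ] [0.72062452 0.2869107  0.15      ]
[ {"dx": 0.52, "dy": -0.09, "dz": 0.09, "rz": -0.83},
{"dx": 0.53, "dy": -0.01, "dz": 0.09, "rz": -0.83},
{"dx": 0.52, "dy": 0.07, "dz": 0.09, "rz": -0.83},
{"dx": 0.51, "dy": 0.14, "dz": 0.09, "rz": -0.83},
{"dx": 0.48, "dy": 0.21, "dz": 0.09, "rz": -0.84},
{"dx": 0.45, "dy": 0.28, "dz": 0.09, "rz": -0.83},
{"dx": 0.4, "dy": 0.34, "dz": 0.08, "rz": -0.84},
{"dx": 0.35, "dy": 0.4, "dz": 0.09, "rz": -0.83},
{"dx": 0.28, "dy": 0.44, "dz": 0.08, "rz": -0.84},
{"dx": 0.22, "dy": 0.48, "dz": 0.09, "rz": -0.83},
{"dx": 0.15, "dy": 0.5, "dz": 0.08, "ry": -0.01, "rz": -0.84},
{"dx": 0.07, "dy": 0.52, "dz": 0.09, "rz": -0.83} ]
[0.47203706 0.30003345 0.2999798 ] [-1.79982328e+02 -3.84232523e-02 -1.63026541e+02]
```

Request:
carry_out(plan=[{"dx": 0.52,"dy": -0.1,"dz": 0.1,"rx": 0,"ry": 0,"rz": -0.83,"fingers": -1},{"dx": 0.53,"dy": 0,"dz": 0.1,"rx": 0,"ry": 0,"rz": -0.83,"fingers": -1},{"dx": 0.52,"dy": 0.07,"dz": 0.1,"rx": 0,"ry": 0,"rz": -0.83,"fingers": -1},{"dx": 0.5,"dy": 0.14,"dz": 0.1,"rx": 0,"ry": 0,"rz": -0.83,"fingers": -1},{"dx": 0.48,"dy": 0.2,"dz": 0.1,"rx": 0,"ry": 0,"rz": -0.83,"fingers": -1},{"dx": 0.45,"dy": 0.28,"dz": 0.1,"rx": 0,"ry": 0,"rz": -0.83,"fingers": -1},{"dx": 0.4,"dy": 0.34,"dz": 0.1,"rx": 0,"ry": 0,"rz": -0.83,"fingers": -1},{"dx": 0.35,"dy": 0.4,"dz": 0.1,"rx": 0,"ry": 0,"rz": -0.83,"fingers": -1},{"dx": 0.28,"dy": 0.44,"dz": 0.1,"rx": 0,"ry": 0,"rz": -0.83,"fingers": -1},{"dx": 0.2,"dy": 0.48,"dz": 0.1,"rx": 0,"ry": 0,"rz": -0.83,"fingers": -1},{"dx": 0.15,"dy": 0.5,"dz": 0.1,"rx": 0,"ry": 0,"rz": -0.83,"fingers": -1},{"dx": 0.1,"dy": 0.5,"dz": 0.1,"rx": 0,"ry": 0,"rz": -0.83,"fingers": -1}])

```text
time_s: 9.68
tool_pos: [0.4741, 0.2962, 0.2958]
tool_rot: [-179.9, -0.1, -163.5]
force: [0.7, 0.0, -0.2]
grip_width: 0.0874
```

```bash
python3 - <<'E'
from mv import *
o=sensors.get_obs();print(o["time_s"],o["tool_pos"],o["tool_rot"],o["qpos"])
w=cam("wrist");cv2.imwrite("pics/w3.png",w["color"][:,:,::-1])
s=cam("scene");crop("s5.png",s["color"],370,180,130,130,4)
E
```

```text
9.675 [0.47412653 0.29622039 0.29581666] [-1.79943920e+02 -6.12970346e-02 -1.63484253e+02] [-50.72768214   5.67420107  17.3968146   90.26991547  -1.66612401
  84.39119651  73.26985559]
```

View pics/w3.png

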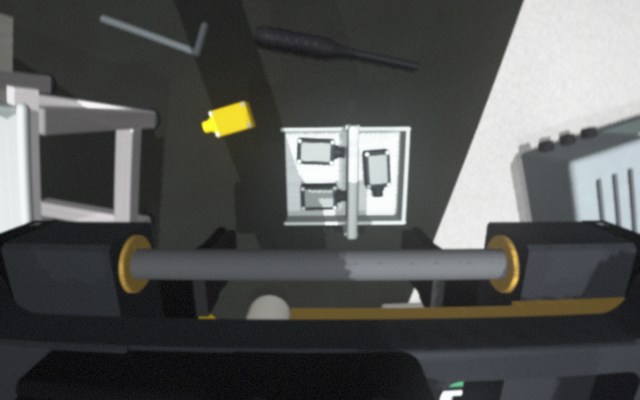

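```bash
python3 - <<'E'
from mv import *
o=sensors.get_obs();w=cam("wrist")
M=np.eye(4);M[:3,:3]=Ro.from_euler("xyz",o["tool_rot"],degrees=True).as_matrix();M[:3,3]=o["tool_pos"]
w["extrinsics"]=np.linalg.inv(M@w["tool_from_camera"])
crop("w4.png",w["color"],270,115,150,135,5)
g=cv2.cvtColor(w["color"],cv2.COLOR_RGB2HSV)
for n,uv,z in(("hA",(351.5,126),.086),("hB",(351,237),.086),("spA",(282.5,129),.034),("bkA",(410,127),.034),("bkB",(406,223),.034),("spB",(285,224),.034)): print(n,onz(w,uv,z))
E
```

```text
hA [0.40631626 0.31732879 0.086     ]
hB [0.53029692 0.35662275 0.086     ]
spA [0.43412019 0.2399891  0.034     ]
bkA [0.38547764 0.39402563 0.034     ]
bkB [0.50686348 0.43283786 0.034     ]
spB [0.55472436 0.27595495 0.034     ]
```

View pics/w4.png

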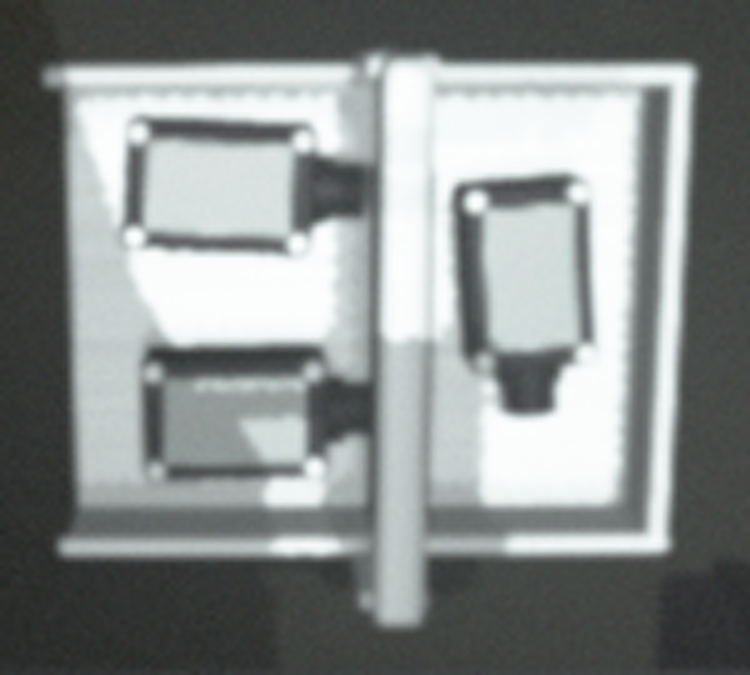

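View pics/s5.png

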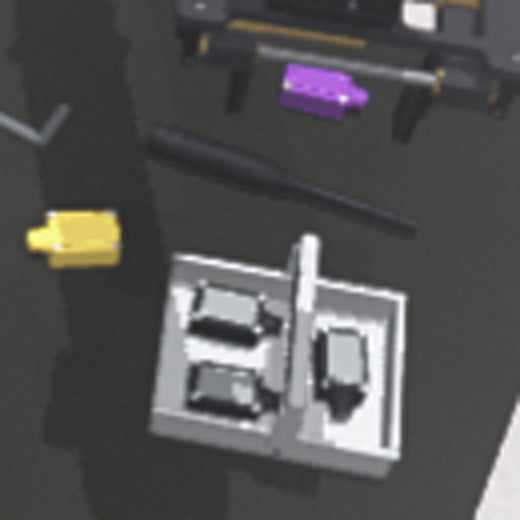

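```bash
python3 - <<'E'
from mv import *
o=plan([.470,.338,.18],[180,0,-162.5],5)
plan([.470,.338,.055],[180,0,-162.5],6,o)
E
```

```text
[ {"dx": -0.05, "dy": 0.27, "dz": 0.77, "rz": -0.03},
{"dx": -0.06, "dy": 0.27, "dz": 0.77, "rz": -0.02},
{"dx": -0.06, "dy": 0.27, "dz": 0.77, "rz": -0.03},
{"dx": -0.06, "dy": 0.27, "dz": 0.77, "rz": -0.02},
{"dx": -0.05, "dy": 0.28, "dz": 0.77, "rx": -0.01, "ry": -0.01, "rz": -0.03} ]
[0.46992639 0.33804787 0.180121  ] [ 1.79953411e+02  2.64900596e-02 -1.62477025e+02]
[ {"dz": 0.7},
{"dz": 0.69},
{"dz": 0.7},
{"dz": 0.69},
{"dz": 0.7},
{"dy": -0.01, "dz": 0.69} ]
[0.47004124 0.3378762  0.05502081] [ 1.79953411e+02  2.64900596e-02 -1.62477025e+02]
```

Request:
carry_out(plan=[{"dx": -0.05,"dy": 0.27,"dz": 0.77,"rx": 0,"ry": 0,"rz": -0.02,"fingers": -1},{"dx": -0.05,"dy": 0.27,"dz": 0.77,"rx": 0,"ry": 0,"rz": -0.02,"fingers": -1},{"dx": -0.05,"dy": 0.27,"dz": 0.77,"rx": 0,"ry": 0,"rz": -0.02,"fingers": -1},{"dx": -0.05,"dy": 0.27,"dz": 0.77,"rx": 0,"ry": 0,"rz": -0.02,"fingers": -1},{"dx": -0.05,"dy": 0.27,"dz": 0.77,"rx": 0,"ry": 0,"rz": -0.02,"fingers": -1},{"dx": 0,"dy": 0,"dz": 0.7,"rx": 0,"ry": 0,"rz": 0,"fingers": -1},{"dx": 0,"dy": 0,"dz": 0.7,"rx": 0,"ry": 0,"rz": 0,"fingers": -1},{"dx": 0,"dy": 0,"dz": 0.6,"rx": 0,"ry": 0,"rz": 0,"fingers": -1}])

```text
time_s: 10.82
tool_pos: [0.4701, 0.3368, 0.1199]
tool_rot: [-179.9, -0.0, -162.9]
force: [0.5, -1.1, -0.2]
grip_width: 0.0869
```

```bash
python3 - <<'E'
from mv import *
o=sensors.get_obs();print(o["time_s"],o["tool_pos"],o["tool_rot"])
w=cam("wrist");cv2.imwrite("pics/w5.png",w["color"][:,:,::-1])
d=cam("side");crop("d7.png",d["color"],150,90,160,120,5)
plan([.470,.338,.055],[180,0,-162.5],3)
E
```

```text
10.825 [0.47005532 0.33681433 0.11993793] [-1.79949137e+02 -3.58352553e-03 -1.62863727e+02]
[ {"dx": -0.02, "dy": 0.01, "dz": 0.71, "ry": -0.01, "rz": -0.01},
{"dx": -0.02, "dy": 0.01, "dz": 0.7, "rx": -0.01, "rz": -0.01},
{"dx": -0.02, "dy": 0.02, "dz": 0.71, "ry": -0.01, "rz": -0.01} ]
[0.46985302 0.33803256 0.05491819] [-1.79979581e+02  1.06444000e-03 -1.62481330e+02]
```

View pics/w5.png

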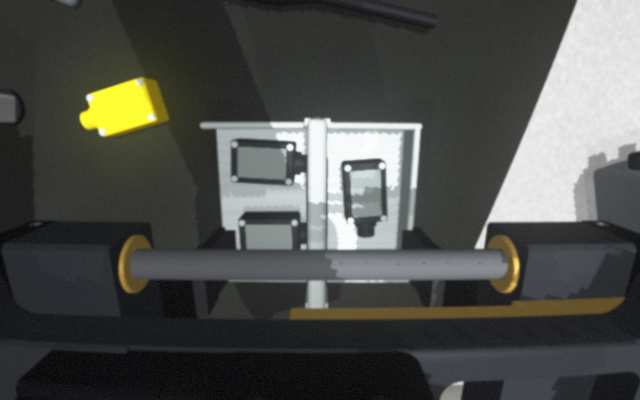

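View pics/d7.png

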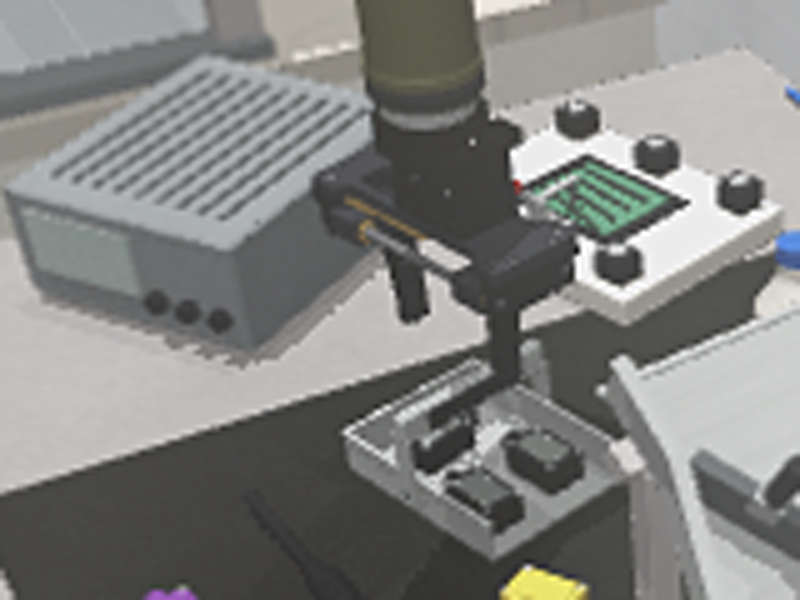

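Request:
carry_out(plan=[{"dx": 0,"dy": 0,"dz": 0.7,"rx": 0,"ry": 0,"rz": 0,"fingers": -1},{"dx": 0,"dy": 0,"dz": 0.7,"rx": 0,"ry": 0,"rz": 0,"fingers": -1},{"dx": 0,"dy": 0,"dz": 0.6,"rx": 0,"ry": 0,"rz": 0,"fingers": -1},{"dx": 0,"dy": 0,"dz": 0.1,"rx": 0,"ry": 0,"rz": 0,"fingers": -1}])

```text
time_s: 11.42
tool_pos: [0.4688, 0.3378, 0.0567]
tool_rot: [-180.0, -0.1, -162.7]
force: [0.9, -0.6, 0.4]
grip_width: 0.0867
```

Request:
carry_out(plan=[{"dx": 0,"dy": 0,"dz": 0,"rx": 0,"ry": 0,"rz": 0,"fingers": 0.3},{"dx": 0,"dy": 0,"dz": 0,"rx": 0,"ry": 0,"rz": 0,"fingers": 0.5},{"dx": 0,"dy": 0,"dz": 0,"rx": 0,"ry": 0,"rz": 0,"fingers": 0.6},{"dx": 0,"dy": 0,"dz": 0,"rx": 0,"ry": 0,"rz": 0,"fingers": 0.7},{"dx": 0,"dy": 0,"dz": 0,"rx": 0,"ry": 0,"rz": 0,"fingers": 1},{"dx": 0,"dy": 0,"dz": 0,"rx": 0,"ry": 0,"rz": 0,"fingers": 1},{"dx": 0,"dy": 0,"dz": 0,"rx": 0,"ry": 0,"rz": 0,"fingers": 1}], force=50)

```text
time_s: 12.3
tool_pos: [0.4692, 0.3384, 0.0576]
tool_rot: [180.0, 0.0, -162.6]
force: [-1.0, -0.1, -0.2]
grip_width: 0.025
```

Request:
carry_out(plan=[{"dx": 0,"dy": 0,"dz": 0,"rx": 0,"ry": 0,"rz": 0,"fingers": 1},{"dx": 0,"dy": 0,"dz": 0,"rx": 0,"ry": 0,"rz": 0,"fingers": 1},{"dx": 0,"dy": 0,"dz": 0,"rx": 0,"ry": 0,"rz": 0,"fingers": 1}], force=50)

```text
time_s: 12.68
tool_pos: [0.4696, 0.3375, 0.0575]
tool_rot: [-179.9, -0.0, -162.7]
force: [0.7, -3.3, 0.5]
grip_width: 0.0114
```

Request:
carry_out(plan=[{"dx": 0,"dy": 0,"dz": -0.1,"rx": 0,"ry": 0,"rz": 0,"fingers": 1},{"dx": 0,"dy": 0,"dz": -0.2,"rx": 0,"ry": 0,"rz": 0,"fingers": 1},{"dx": 0,"dy": 0,"dz": -0.3,"rx": 0,"ry": 0,"rz": 0,"fingers": 1},{"dx": 0,"dy": 0,"dz": -0.3,"rx": 0,"ry": 0,"rz": 0,"fingers": 1}])

```text
time_s: 13.18
tool_pos: [0.4691, 0.3387, 0.0853]
tool_rot: [180.0, 0.0, -162.6]
force: [0.2, -0.1, -5.9]
grip_width: 0.0116
```

```bash
python3 - <<'E'
from mv import *
o=sensors.get_obs();print(o["time_s"],o["tool_pos"],o["tool_rot"],o["force"],o["wrist_torque"],o["grip_width"])
s=cam("scene");crop("s6.png",s["color"],370,140,150,140,5)
d=cam("side");crop("d8.png",d["color"],150,90,160,120,5)
E
```

```text
13.175 [0.4691283  0.33869895 0.08525373] [ 1.79985452e+02  1.49321065e-02 -1.62614544e+02] [ 0.15864184 -0.09917603 -5.91935939] [ 0.07348501 -0.01386027 -0.01416385] 0.01159476879781886
```

View pics/s6.png

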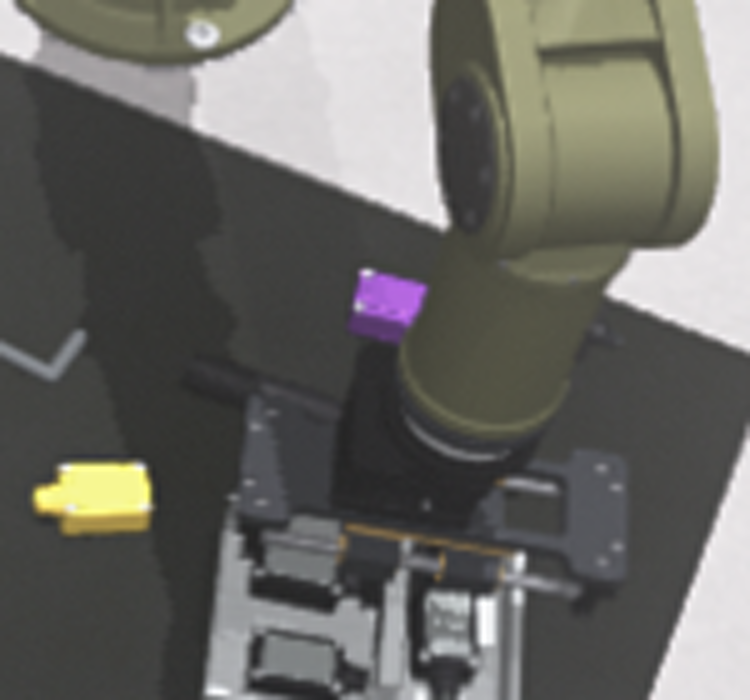

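View pics/d8.png

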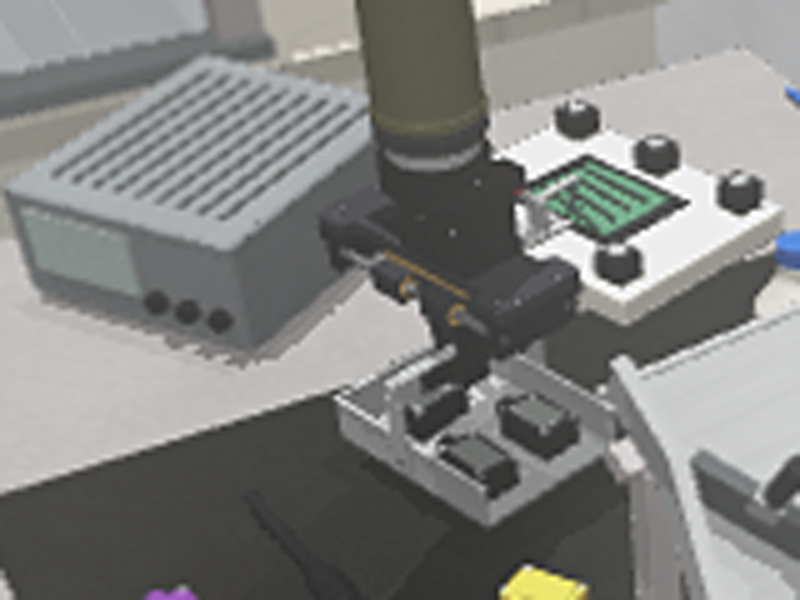

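```bash
cat > pour.py <<'E'
from mv import *
ch=np.load("chute.npy")
yaw=np.degrees(ch[2])
def pose(th,clear=.014,dy=0,dz=0):
    t=np.radians(th);C=np.array([.252-clear*np.sin(t)+dy,.236+clear*np.cos(t)+dz])
    yl=C[0]-.015*np.cos(t)-.003*np.sin(t); zl=C[1]-.015*np.sin(t)+.003*np.cos(t)
    Rz=Ro.from_euler("z",yaw,degrees=True)
    lip=Rz.apply([0,yl,zl])+[ch[0],ch[1],0]
    Rp=Rz*Ro.from_euler("x",th,degrees=True)
    tcp=lip-Rp.apply([0,-.085,-.0545])
    return tcp,(Rp*Ro.from_euler("y",180,degrees=True)).as_euler("xyz",degrees=True)
E
python3 - <<'E'
from pour import *
for th in(0,15,35): print(th,*pose(th))
p,r=pose(0)
o=plan([.469,.338,.34],r,10)
p2,_=pose(0,dy=.05,dz=.02)
o=plan(p2,r,8,o)
o=plan(p,r,4,o)
E
```

```text
0 [0.53680886 0.16005275 0.3075    ] [ 1.80000000e+02  2.54444375e-14 -1.73194784e+02]
15 [0.5392843  0.13930918 0.32318103] [ 1.65000000e+02  1.27222187e-14 -1.73194784e+02]
35 [0.54316846 0.1067608  0.33471972] [ 1.45000000e+02  1.27222187e-14 -1.73194784e+02]
[ {"dz": -0.85, "rz": 0.11},
{"dz": -0.85, "rz": 0.11},
{"dz": -0.84, "rz": 0.1},
{"dz": -0.85, "rz": 0.11},
{"dz": -0.84, "rz": 0.1},
{"dz": -0.85, "rz": 0.11},
{"dx": 0.01, "dy": -0.01, "dz": -0.84, "rz": 0.1},
{"dz": -0.85, "rz": 0.11},
{"dx": 0.01, "dy": -0.01, "dz": -0.84, "rx": 0.01, "ry": 0.01, "rz": 0.1},
{"dz": -0.85, "rz": 0.11} ]
[0.46906583 0.33807776 0.34006607] [ 1.79997349e+02  4.38364455e-02 -1.73227073e+02]
[ {"dx": -0.19, "dy": -0.56, "dz": 0.05},
{"dx": -0.19, "dy": -0.56, "dz": 0.05},
{"dx": -0.19, "dy": -0.56, "dz": 0.05},
{"dx": -0.19, "dy": -0.56, "dz": 0.05},
{"dx": -0.2, "dy": -0.56, "dz": 0.05},
{"dx": -0.19, "dy": -0.56, "dz": 0.06},
{"dx": -0.2, "dy": -0.57, "dz": 0.05},
{"dx": -0.19, "dy": -0.56, "dz": 0.06} ]
[0.53083873 0.20976809 0.32749519] [ 1.79997349e+02  4.38364455e-02 -1.73227073e+02]
[ {"dy": -0.42, "dz": 0.17},
{"dy": -0.42, "dz": 0.17},
{"dy": -0.41, "dz": 0.16},
{"dy": -0.42, "dz": 0.17} ]
[0.53676242 0.16002046 0.30739288] [ 1.79997349e+02  4.38364455e-02 -1.73227073e+02]
```

Request:
carry_out(plan=[{"dx": 0,"dy": 0,"dz": -0.6,"rx": 0,"ry": 0,"rz": 0,"fingers": 1},{"dx": 0,"dy": 0,"dz": -0.85,"rx": 0,"ry": 0,"rz": 0,"fingers": 1},{"dx": 0,"dy": 0,"dz": -0.85,"rx": 0,"ry": 0,"rz": 0,"fingers": 1},{"dx": 0,"dy": 0,"dz": -0.85,"rx": 0,"ry": 0,"rz": 0.1,"fingers": 1},{"dx": 0,"dy": 0,"dz": -0.85,"rx": 0,"ry": 0,"rz": 0.2,"fingers": 1},{"dx": 0,"dy": 0,"dz": -0.85,"rx": 0,"ry": 0,"rz": 0.2,"fingers": 1},{"dx": 0,"dy": 0,"dz": -0.85,"rx": 0,"ry": 0,"rz": 0.2,"fingers": 1},{"dx": 0,"dy": 0,"dz": -0.85,"rx": 0,"ry": 0,"rz": 0.2,"fingers": 1},{"dx": 0,"dy": 0,"dz": -0.85,"rx": 0,"ry": 0,"rz": 0.1,"fingers": 1},{"dx": 0,"dy": 0,"dz": -0.6,"rx": 0,"ry": 0,"rz": 0.06,"fingers": 1},{"dx": 0,"dy": 0,"dz": -0.4,"rx": 0,"ry": 0,"rz": 0,"fingers": 1},{"dx": 0,"dy": 0,"dz": -0.2,"rx": 0,"ry": 0,"rz": 0,"fingers": 1}])

```text
time_s: 14.78
tool_pos: [0.4692, 0.3384, 0.343]
tool_rot: [180.0, 0.0, -173.2]
force: [-0.6, -0.3, -6.3]
grip_width: 0.012
```

Request:
carry_out(plan=[{"dx": -0.05,"dy": -0.2,"dz": 0,"rx": 0,"ry": 0,"rz": 0,"fingers": 1},{"dx": -0.1,"dy": -0.35,"dz": 0,"rx": 0,"ry": 0,"rz": 0,"fingers": 1},{"dx": -0.15,"dy": -0.5,"dz": 0,"rx": 0,"ry": 0,"rz": 0,"fingers": 1},{"dx": -0.2,"dy": -0.5,"dz": 0,"rx": 0,"ry": 0,"rz": 0,"fingers": 1},{"dx": -0.25,"dy": -0.5,"dz": 0,"rx": 0,"ry": 0,"rz": 0,"fingers": 1},{"dx": -0.25,"dy": -0.5,"dz": 0,"rx": 0,"ry": 0,"rz": 0,"fingers": 1},{"dx": -0.2,"dy": -0.5,"dz": 0,"rx": 0,"ry": 0,"rz": 0,"fingers": 1},{"dx": -0.15,"dy": -0.4,"dz": 0,"rx": 0,"ry": 0,"rz": 0,"fingers": 1},{"dx": -0.1,"dy": -0.3,"dz": 0,"rx": 0,"ry": 0,"rz": 0,"fingers": 1},{"dx": -0.05,"dy": -0.2,"dz": 0,"rx": 0,"ry": 0,"rz": 0,"fingers": 1},{"dx": 0,"dy": -0.1,"dz": 0,"rx": 0,"ry": 0,"rz": 0,"fingers": 1}])

```text
time_s: 16.15
tool_pos: [0.5282, 0.223, 0.3426]
tool_rot: [180.0, -0.0, -173.2]
force: [-0.4, -0.4, -4.9]
grip_width: 0.0116
```

```bash
python3 - <<'E'
from pour import *
o=sensors.get_obs();print(o["time_s"],o["tool_pos"],o["tool_rot"],o["force"],o["qpos"])
s=cam("scene");crop("s7.png",s["color"],300,100,160,140,5)
d=cam("side");crop("d9.png",d["color"],200,60,160,120,5)
p,r=pose(0);plan(p,r,6)
E
```

```text
16.15 [0.52816692 0.22299506 0.34258061] [ 1.79989074e+02 -1.07479852e-03 -1.73226530e+02] [-0.40876758 -0.41603359 -4.94328915] [-45.57530888   7.20687311  22.53709686  83.65620764  -2.76687272
  89.68046098  73.59017014]
[ {"dx": -0.01, "dy": -0.35, "dz": 0.2},
{"dx": -0.01, "dy": -0.35, "dz": 0.19},
{"dx": -0.01, "dy": -0.35, "dz": 0.2},
{"dy": -0.36, "dz": 0.19},
{"dx": -0.01, "dy": -0.35, "dz": 0.2},
{"dy": -0.36, "dz": 0.19} ]
[0.53676394 0.16002899 0.30752043] [ 1.79990531e+02  2.74303998e-04 -1.73224779e+02]
```

View pics/s7.png

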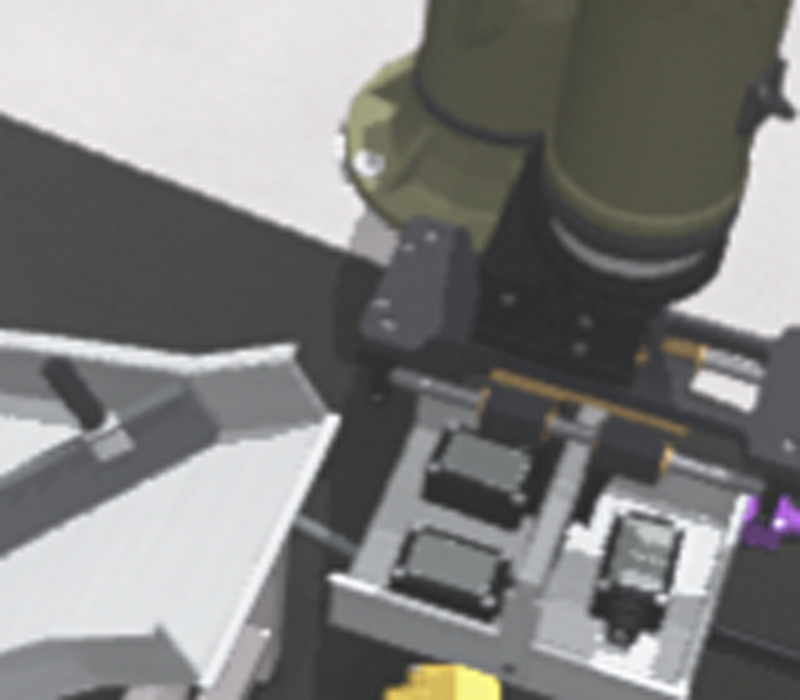

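View pics/d9.png

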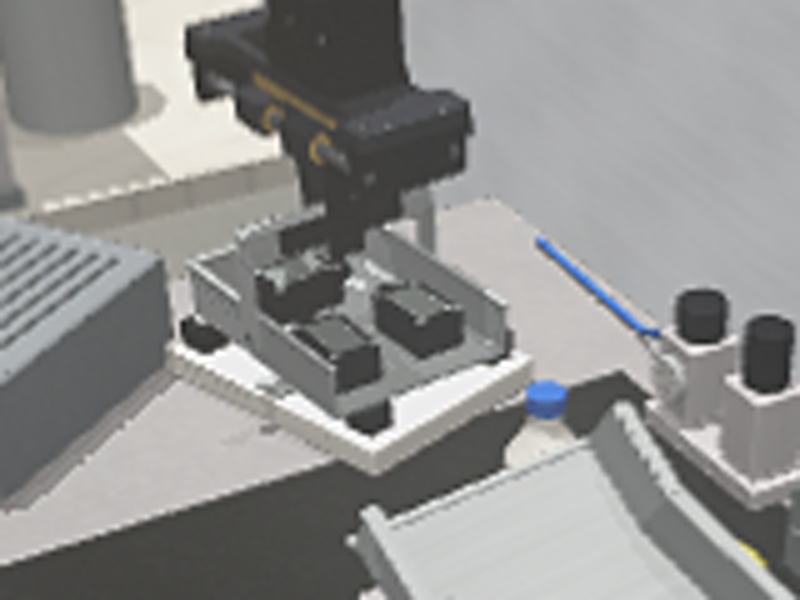

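Request:
carry_out(plan=[{"dx": 0,"dy": -0.2,"dz": 0,"rx": 0,"ry": 0,"rz": 0,"fingers": 1},{"dx": 0,"dy": -0.3,"dz": 0.05,"rx": 0,"ry": 0,"rz": 0,"fingers": 1},{"dx": 0,"dy": -0.35,"dz": 0.1,"rx": 0,"ry": 0,"rz": 0,"fingers": 1},{"dx": 0,"dy": -0.35,"dz": 0.15,"rx": 0,"ry": 0,"rz": 0,"fingers": 1},{"dx": 0,"dy": -0.3,"dz": 0.2,"rx": 0,"ry": 0,"rz": 0,"fingers": 1},{"dx": 0,"dy": -0.25,"dz": 0.2,"rx": 0,"ry": 0,"rz": 0,"fingers": 1},{"dx": 0,"dy": -0.2,"dz": 0.2,"rx": 0,"ry": 0,"rz": 0,"fingers": 1},{"dx": 0,"dy": -0.15,"dz": 0.1,"rx": 0,"ry": 0,"rz": 0,"fingers": 1}])

```text
time_s: 17.25
tool_pos: [0.5355, 0.1602, 0.312]
tool_rot: [-180.0, -0.0, -173.2]
force: [0.2, -0.1, -5.1]
grip_width: 0.0111
```

```bash
python3 - <<'E'
from pour import *
o=sensors.get_obs();print(o["time_s"],o["tool_pos"],o["tool_rot"],o["force"],o["qpos"])
s=cam("scene");crop("s8.png",s["color"],300,120,120,110,6)
d=cam("side");crop("d10.png",d["color"],240,90,120,100,6)
for th in (6,12,18,24,30,36):
  p,r=pose(th); o=plan(p,r,2,o)
E
```

```text
17.25 [0.53545364 0.16019146 0.31196851] [-1.79993150e+02 -3.41785119e-02 -1.73231365e+02] [ 0.22032997 -0.11778335 -5.142744  ] [-42.22888917   5.48983862  24.87817932  88.9227319   -2.31148427
  86.13219217  79.47495441]
[ {"dx": -0.02, "dy": -0.14, "dz": -0.04, "rx": -0.3},
{"dx": -0.02, "dy": -0.13, "dz": -0.05, "rx": -0.3} ]
[0.53761001 0.15221717 0.31446261] [ 1.74006850e+02 -3.41785119e-02 -1.73231365e+02]
[ {"dy": -0.13, "dz": -0.11, "rx": -0.3},
{"dy": -0.13, "dz": -0.13, "rx": -0.3} ]
[0.53863724 0.14359321 0.32057979] [ 1.68006850e+02 -3.41785119e-02 -1.73231365e+02]
[ {"dy": -0.13, "dz": -0.11, "rx": -0.3},
{"dy": -0.12, "dz": -0.12, "rx": -0.3} ]
[0.53969025 0.13474628 0.32554348] [ 1.62006850e+02 -3.41785119e-02 -1.73231365e+02]
[ {"dy": -0.13, "dz": -0.12, "rx": -0.3},
{"dy": -0.13, "dz": -0.12, "rx": -0.3} ]
[0.54084212 0.12506238 0.32972653] [ 1.56006850e+02 -3.41785119e-02 -1.73231365e+02]
[ {"dy": -0.13, "dz": -0.12, "rx": -0.3},
{"dy": -0.12, "dz": -0.12, "rx": -0.3} ]
[0.54200719 0.11526271 0.33300346] [ 1.50006850e+02 -3.41785119e-02 -1.73231365e+02]
[ {"dy": -0.13, "dz": -0.11, "rx": -0.3},
{"dx": -0.01, "dy": -0.13, "dz": -0.13, "rx": -0.3} ]
[0.54353467 0.1049487  0.33505913] [ 1.44006850e+02 -3.41785119e-02 -1.73231365e+02]
```

View pics/s8.png

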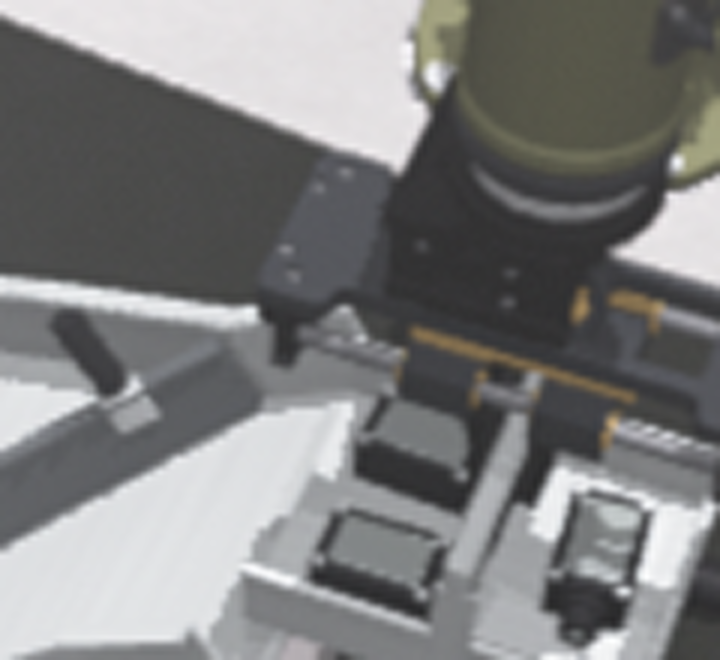

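View pics/d10.png

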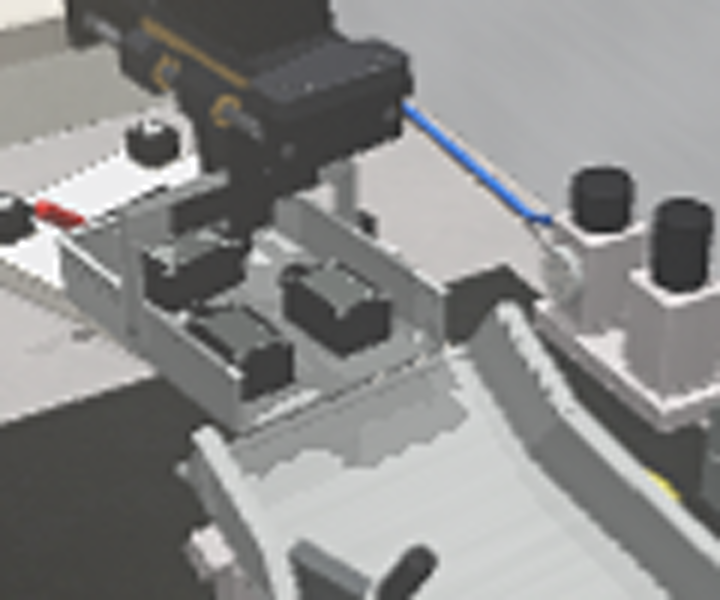

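```bash
python3 - <<'E'
from pour import *
o=sensors.get_obs();d=cam("side");s=cam("scene")
Rt=Ro.from_euler("xyz",o["tool_rot"],degrees=True);Rp=Rt*Ro.from_euler("y",180,degrees=True)
Rz=Ro.from_euler("z",yaw,degrees=True)
C=lambda X: Rz.apply(X)+[ch[0],ch[1],0]
for n,x in(("lip-",-.061),("lip+",.061)):
    P=o["tool_pos"]+Rp.apply([x,-.085,-.0545]); l=Rz.inv().apply(P-[ch[0],ch[1],0])
    print(n,P,"chute",l,"side",(proj(d,P)[0]-[240,90])*6,"scene",(proj(s,P)[0]-[300,120])*6)
for x in(-.085,.085):
    P=C([x,.252,.238]);print("head",x,P,(proj(d,P)[0]-[240,90])*6,(proj(s,P)[0]-[300,120])*6)
E
```

```text
lip- [0.48490093 0.06825158 0.25774393] chute [-0.06242015  0.23699639  0.25774393] side [241.32373977 425.56242675] scene [348.15294626 384.12212639]
lip+ [0.60606179 0.08253592 0.25768204] chute [0.05957971 0.23682322 0.25768204] side [440.27652709 341.02797689] scene [241.1614219  604.29866941]
head -0.085 [0.46070232 0.0804739  0.238     ] [186.98697287 461.59664823] [396.60269765 385.49340759]
head 0.085 [0.62950462 0.10061794 0.238     ] [459.80301807 344.34947286] [251.99493913 692.97398088]
```

Request:
carry_out(plan=[{"dx": 0,"dy": -0.14,"dz": -0.06,"rx": -0.3,"ry": 0,"rz": 0,"fingers": 1},{"dx": 0,"dy": -0.13,"dz": -0.08,"rx": -0.3,"ry": 0,"rz": 0,"fingers": 1},{"dx": 0,"dy": -0.13,"dz": -0.12,"rx": -0.3,"ry": 0,"rz": 0,"fingers": 1},{"dx": 0,"dy": -0.13,"dz": -0.12,"rx": -0.3,"ry": 0,"rz": 0,"fingers": 1},{"dx": 0,"dy": -0.13,"dz": -0.12,"rx": -0.3,"ry": 0,"rz": 0,"fingers": 1},{"dx": 0,"dy": 0,"dz": 0,"rx": 0,"ry": 0,"rz": 0,"fingers": 1}])

```text
time_s: 18.2
tool_pos: [0.5388, 0.1373, 0.3256]
tool_rot: [165.1, 0.0, -173.4]
force: [-0.2, -1.2, -5.5]
grip_width: 0.0114
```

```bash
cat > look.py <<'E'
from pour import *
import sys
k=sys.argv[1]
o=sensors.get_obs();print(o["time_s"],o["tool_pos"],o["tool_rot"],o["force"],o["grip_width"])
d=cam("side");crop(f"L{k}.png",d["color"],230,70,180,150,4)
E
python3 look.py 1
```

```text
18.2 [0.53876811 0.13728612 0.32564954] [ 1.65094618e+02  4.79548962e-02 -1.73400208e+02] [-0.18748372 -1.24399489 -5.46974454] 0.011433623078917042
```

View pics/L1.png

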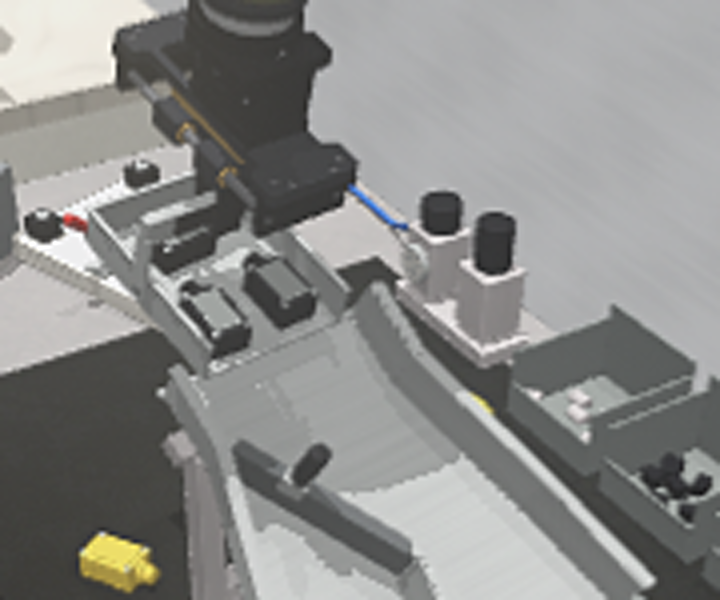

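Request:
carry_out(plan=[{"dx": 0,"dy": 0,"dz": 0,"rx": 0,"ry": 0,"rz": 0,"fingers": 1},{"dx": 0,"dy": 0,"dz": 0,"rx": 0,"ry": 0,"rz": 0,"fingers": 1},{"dx": 0,"dy": 0,"dz": 0,"rx": 0,"ry": 0,"rz": 0,"fingers": 1}])

```text
time_s: 18.62
tool_pos: [0.538, 0.1398, 0.3253]
tool_rot: [165.0, -0.0, -173.2]
force: [0.7, -0.3, -5.6]
grip_width: 0.0115
```

```bash
python3 look.py 2
```

```text
18.625 [0.53799842 0.13980814 0.32534041] [ 1.65010193e+02 -1.66063284e-03 -1.73170196e+02] [ 0.66050777 -0.26871726 -5.60791898] 0.01147041995377062
```

View pics/L2.png

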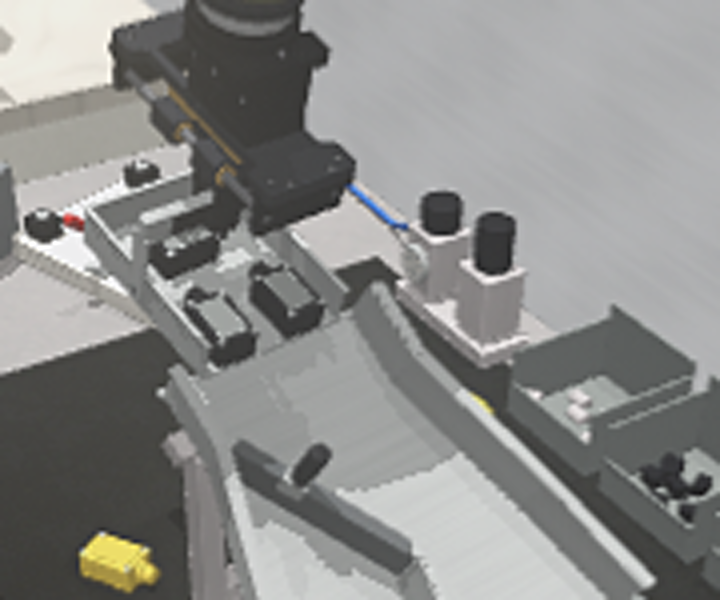

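Request:
carry_out(plan=[{"dx": 0,"dy": -0.09,"dz": -0.08,"rx": -0.2,"ry": 0,"rz": 0,"fingers": 1},{"dx": 0,"dy": -0.09,"dz": -0.08,"rx": -0.2,"ry": 0,"rz": 0,"fingers": 1},{"dx": 0,"dy": -0.09,"dz": -0.08,"rx": -0.2,"ry": 0,"rz": 0,"fingers": 1},{"dx": 0,"dy": -0.09,"dz": -0.08,"rx": -0.2,"ry": 0,"rz": 0,"fingers": 1}])

```text
time_s: 19.18
tool_pos: [0.5399, 0.1252, 0.3313]
tool_rot: [156.9, 0.0, -173.3]
force: [0.4, -1.0, -4.6]
grip_width: 0.0115
```

```bash
python3 look.py 3
```

```text
19.175 [0.53990991 0.12522581 0.33132155] [ 1.56875196e+02  2.21267506e-02 -1.73291910e+02] [ 0.42603088 -1.00160788 -4.60336189] 0.011520592837480338
```

View pics/L3.png

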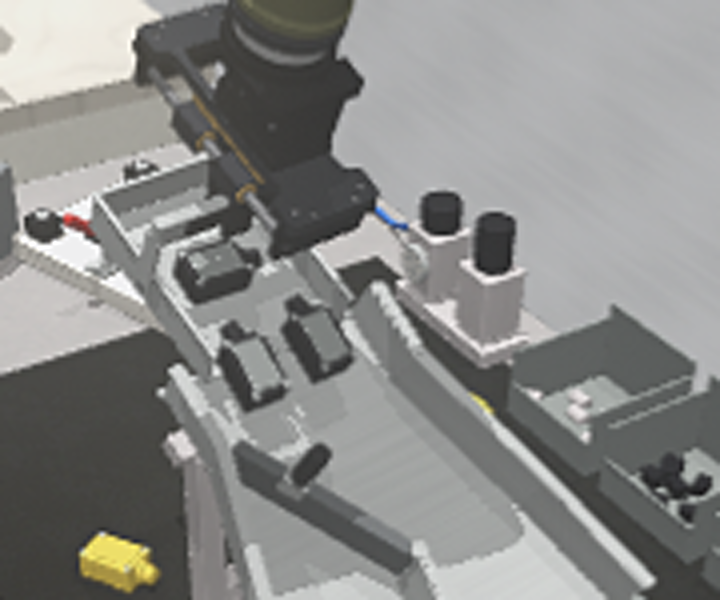

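Sliding cleanly over the lip; continue tilting.

Request:
carry_out(plan=[{"dx": 0,"dy": -0.09,"dz": -0.08,"rx": -0.2,"ry": 0,"rz": 0,"fingers": 1},{"dx": 0,"dy": -0.09,"dz": -0.08,"rx": -0.2,"ry": 0,"rz": 0,"fingers": 1},{"dx": 0,"dy": -0.09,"dz": -0.08,"rx": -0.2,"ry": 0,"rz": 0,"fingers": 1},{"dx": 0,"dy": -0.09,"dz": -0.08,"rx": -0.2,"ry": 0,"rz": 0,"fingers": 1},{"dx": 0,"dy": 0,"dz": 0,"rx": 0,"ry": 0,"rz": 0,"fingers": 1},{"dx": 0,"dy": 0,"dz": 0,"rx": 0,"ry": 0,"rz": 0,"fingers": 1}])

```text
time_s: 19.98
tool_pos: [0.5414, 0.1126, 0.3351]
tool_rot: [149.0, 0.0, -173.2]
force: [0.1, 0.7, -3.9]
grip_width: 0.0113
```

```bash
python3 look.py 4
```

```text
19.975 [0.54138338 0.11258973 0.33512415] [ 1.48989080e+02  8.98850671e-03 -1.73210016e+02] [ 0.07362933  0.67665102 -3.85227778] 0.011322525534976542
```

View pics/L4.png

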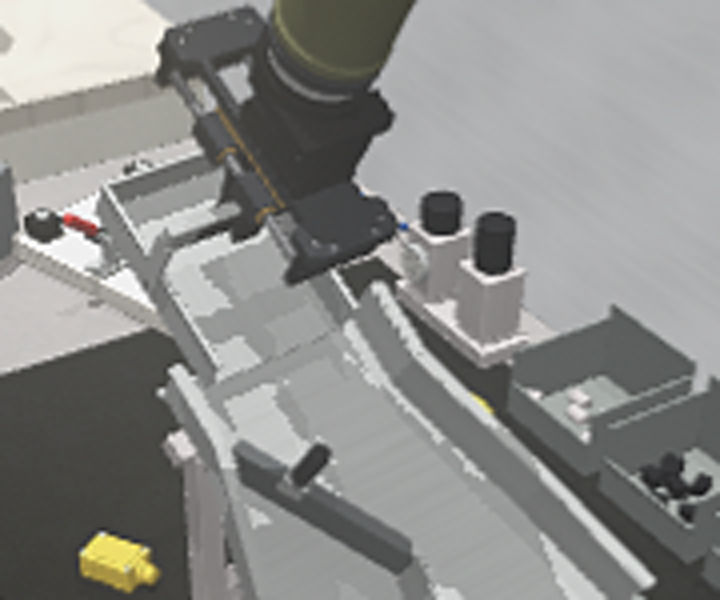

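All gone from the pan. Check the tote.

```bash
python3 - <<'E'
from h import *
s=cam("scene");crop("s9.png",s["color"],170,140,200,150,4)
d=cam("side");crop("d11.png",d["color"],260,180,190,150,4)
E
```

```text
(no output)
```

View pics/s9.png

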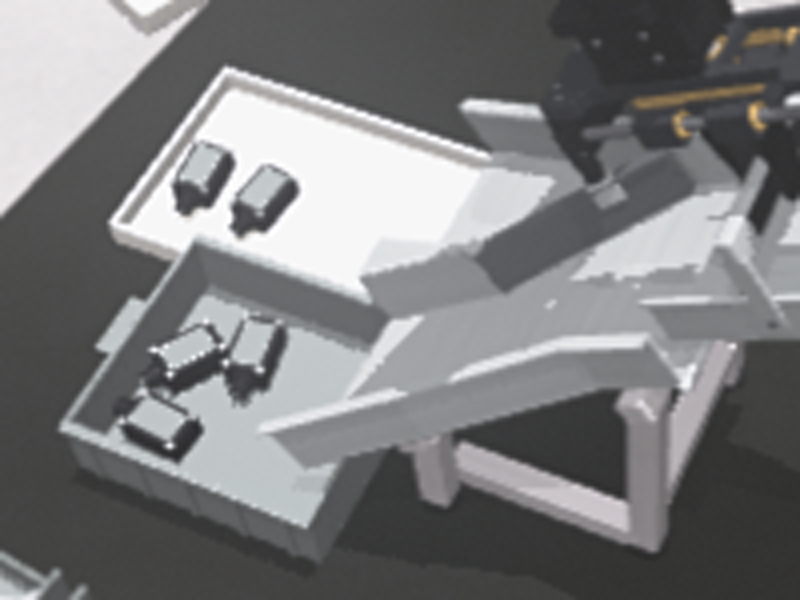

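View pics/d11.png

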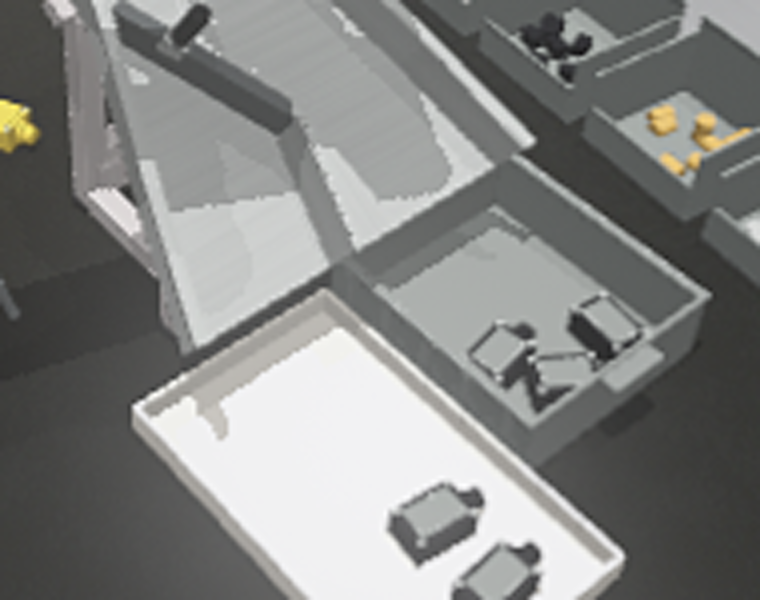

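```bash
python3 - <<'E'
from pour import *
p,r=pose(31,dz=.03,dy=.03);o=plan(p,r,3)
_,r0=pose(0)
o=plan([.528,.223,.343],r0,9,o)
o=plan([.469,.338,.34],[180,0,-162.6],8,o)
o=plan([.469,.338,.07],[180,0,-162.6],12,o)
E
```

```text
[ {"dx": -0.01, "dy": 0.45, "dz": -0.09},
{"dx": -0.01, "dy": 0.45, "dz": -0.09},
{"dx": -0.02, "dy": 0.45, "dz": -0.1} ]
[0.5388441  0.14322576 0.36331912] [ 1.48990683e+02  2.37040123e-02 -1.73166013e+02]
[ {"dy": 0.22, "dz": 0.22, "rx": 0.34},
{"dx": 0.01, "dy": 0.23, "dz": 0.2, "rx": 0.35},
{"dy": 0.24, "dz": 0.19, "rx": 0.34},
{"dx": 0.01, "dy": 0.25, "dz": 0.18, "rx": 0.35},
{"dy": 0.26, "dz": 0.16, "rx": 0.34},
{"dx": 0.01, "dy": 0.27, "dz": 0.14, "rx": 0.35},
{"dy": 0.28, "dz": 0.13, "rx": 0.34},
{"dx": 0.01, "dy": 0.29, "dz": 0.11, "rx": 0.35},
{"dy": 0.29, "dz": 0.09, "rx": 0.34} ]
[0.52809892 0.22287075 0.34311879] [ 1.79990683e+02  2.37040123e-02 -1.73166013e+02]
[ {"dx": 0.19, "dy": 0.51, "dz": 0.01, "rz": -0.13},
{"dx": 0.18, "dy": 0.51, "dz": 0.01, "rz": -0.13},
{"dx": 0.16, "dy": 0.51, "dz": 0.01, "rz": -0.13},
{"dx": 0.15, "dy": 0.52, "dz": 0.01, "rz": -0.13},
{"dx": 0.14, "dy": 0.52, "dz": 0.02, "rz": -0.13},
{"dx": 0.13, "dy": 0.52, "dz": 0.01, "rz": -0.14},
{"dx": 0.12, "dy": 0.53, "dz": 0.02, "rz": -0.13},
{"dx": 0.1, "dy": 0.53, "dz": 0.01, "rz": -0.14} ]
[0.46898657 0.33813759 0.34011994] [ 1.79995203e+02  2.50133494e-02 -1.62566012e+02]
[ {"dz": 0.75},
{"dz": 0.75},
{"dz": 0.75},
{"dz": 0.75},
{"dz": 0.75},
{"dz": 0.75},
{"dz": 0.75},
{"dz": 0.75},
{"dz": 0.75},
{"dz": 0.75},
{"dz": 0.75},
{"dy": -0.01, "dz": 0.75} ]
[0.46918214 0.33790826 0.07011994] [ 1.79995203e+02  2.50133494e-02 -1.62566012e+02]
```

Request:
carry_out(plan=[{"dx": 0,"dy": 0.3,"dz": -0.15,"rx": 0,"ry": 0,"rz": 0,"fingers": 1},{"dx": 0,"dy": 0.5,"dz": -0.1,"rx": 0,"ry": 0,"rz": 0,"fingers": 1},{"dx": 0,"dy": 0.5,"dz": 0,"rx": 0,"ry": 0,"rz": 0,"fingers": 1},{"dx": 0,"dy": 0.22,"dz": 0.2,"rx": 0.35,"ry": 0,"rz": 0,"fingers": 1},{"dx": 0,"dy": 0.23,"dz": 0.2,"rx": 0.35,"ry": 0,"rz": 0,"fingers": 1},{"dx": 0,"dy": 0.24,"dz": 0.2,"rx": 0.35,"ry": 0,"rz": 0,"fingers": 1},{"dx": 0,"dy": 0.25,"dz": 0.15,"rx": 0.35,"ry": 0,"rz": 0,"fingers": 1},{"dx": 0,"dy": 0.26,"dz": 0.15,"rx": 0.35,"ry": 0,"rz": 0,"fingers": 1},{"dx": 0,"dy": 0.27,"dz": 0.15,"rx": 0.35,"ry": 0,"rz": 0,"fingers": 1},{"dx": 0,"dy": 0.28,"dz": 0.1,"rx": 0.35,"ry": 0,"rz": 0,"fingers": 1},{"dx": 0,"dy": 0.29,"dz": 0.1,"rx": 0.35,"ry": 0,"rz": 0,"fingers": 1},{"dx": 0,"dy": 0.29,"dz": 0.1,"rx": 0.3,"ry": 0,"rz": 0,"fingers": 1}])

```text
time_s: 21.62
tool_pos: [0.5275, 0.2231, 0.3437]
tool_rot: [179.9, 0.0, -173.1]
force: [1.0, -1.2, -4.5]
grip_width: 0.0113
```

```bash
python3 - <<'E'
from pour import *
o=plan([.469,.338,.34],[180,0,-162.6],8)
E
```

```text
[ {"dx": 0.18, "dy": 0.5, "dz": 0.02, "rz": -0.13},
{"dx": 0.17, "dy": 0.51, "dz": 0.02, "rz": -0.13},
{"dx": 0.16, "dy": 0.51, "dz": 0.01, "rz": -0.13},
{"dx": 0.15, "dy": 0.52, "dz": 0.02, "rz": -0.13},
{"dx": 0.14, "dy": 0.52, "dz": 0.01, "rz": -0.13},
{"dx": 0.13, "dy": 0.52, "dz": 0.02, "rz": -0.13},
{"dx": 0.12, "dy": 0.53, "dz": 0.01, "rz": -0.14},
{"dx": 0.1, "dy": 0.53, "dz": 0.02, "rx": 0.01, "rz": -0.13} ]
[0.46897049 0.33812081 0.33987745] [-1.79950291e+02  2.14866517e-02 -1.62634160e+02]
```

Request:
carry_out(plan=[{"dx": 0.18,"dy": 0.5,"dz": 0,"rx": 0,"ry": 0,"rz": -0.13,"fingers": 1},{"dx": 0.17,"dy": 0.5,"dz": 0,"rx": 0,"ry": 0,"rz": -0.13,"fingers": 1},{"dx": 0.16,"dy": 0.51,"dz": 0,"rx": 0,"ry": 0,"rz": -0.13,"fingers": 1},{"dx": 0.15,"dy": 0.52,"dz": 0,"rx": 0,"ry": 0,"rz": -0.13,"fingers": 1},{"dx": 0.14,"dy": 0.52,"dz": 0,"rx": 0,"ry": 0,"rz": -0.13,"fingers": 1},{"dx": 0.13,"dy": 0.52,"dz": 0,"rx": 0,"ry": 0,"rz": -0.13,"fingers": 1},{"dx": 0.12,"dy": 0.53,"dz": 0,"rx": 0,"ry": 0,"rz": -0.13,"fingers": 1},{"dx": 0.1,"dy": 0.53,"dz": 0,"rx": 0,"ry": 0,"rz": -0.13,"fingers": 1}])

```text
time_s: 22.62
tool_pos: [0.4697, 0.3365, 0.343]
tool_rot: [180.0, -0.0, -162.7]
force: [-0.7, 0.5, -3.2]
grip_width: 0.012
```

Request:
carry_out(plan=[{"dx": 0,"dy": 0,"dz": 0.7,"rx": 0,"ry": 0,"rz": 0,"fingers": 1},{"dx": 0,"dy": 0,"dz": 0.9,"rx": 0,"ry": 0,"rz": 0,"fingers": 1},{"dx": 0,"dy": 0,"dz": 0.9,"rx": 0,"ry": 0,"rz": 0,"fingers": 1},{"dx": 0,"dy": 0,"dz": 0.9,"rx": 0,"ry": 0,"rz": 0,"fingers": 1},{"dx": 0,"dy": 0,"dz": 0.9,"rx": 0,"ry": 0,"rz": 0,"fingers": 1},{"dx": 0,"dy": 0,"dz": 0.9,"rx": 0,"ry": 0,"rz": 0,"fingers": 1},{"dx": 0,"dy": 0,"dz": 0.9,"rx": 0,"ry": 0,"rz": 0,"fingers": 1},{"dx": 0,"dy": 0,"dz": 0.9,"rx": 0,"ry": 0,"rz": 0,"fingers": 1},{"dx": 0,"dy": 0,"dz": 0.8,"rx": 0,"ry": 0,"rz": 0,"fingers": 1},{"dx": 0,"dy": 0,"dz": 0.6,"rx": 0,"ry": 0,"rz": 0,"fingers": 1},{"dx": 0,"dy": 0,"dz": 0.3,"rx": 0,"ry": 0,"rz": 0,"fingers": 1}])

```text
time_s: 24.0
tool_pos: [0.4697, 0.3355, 0.081]
tool_rot: [-180.0, -0.1, -162.8]
force: [0.5, 0.4, -3.2]
grip_width: 0.0116
```

```bash
python3 - <<'E'
from pour import *
o=sensors.get_obs();print(o["time_s"],o["tool_pos"],o["tool_rot"],o["force"])
d=cam("side");crop("d12.png",d["color"],150,90,160,120,5)
E
```

```text
24.0 [0.46974875 0.33553716 0.08099599] [-1.79971126e+02 -6.47679097e-02 -1.62805905e+02] [ 0.46540237  0.43992301 -3.24872429]
```

View pics/d12.png

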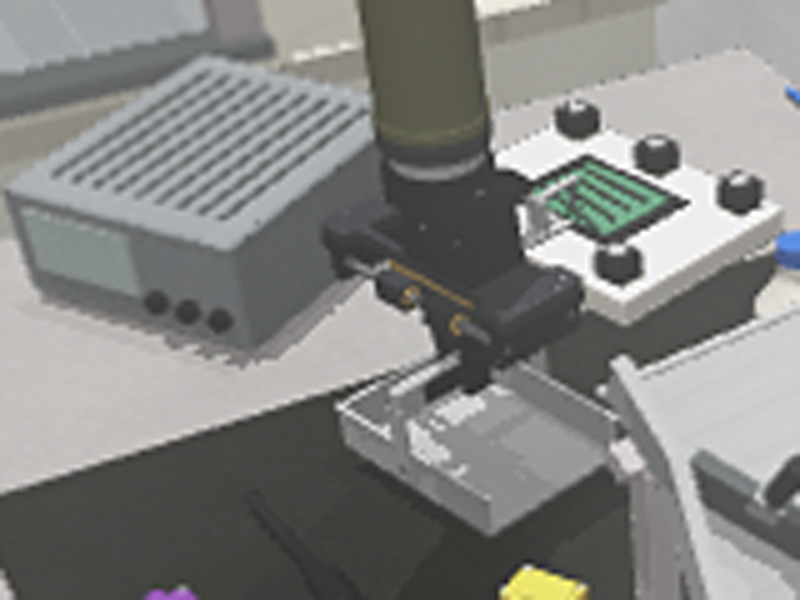

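Lower the last 23 mm gently to contact.

Request:
carry_out(plan=[{"dx": 0,"dy": 0,"dz": 0.3,"rx": 0,"ry": 0,"rz": 0,"fingers": 1},{"dx": 0,"dy": 0,"dz": 0.2,"rx": 0,"ry": 0,"rz": 0,"fingers": 1},{"dx": 0,"dy": 0,"dz": 0.1,"rx": 0,"ry": 0,"rz": 0,"fingers": 1},{"dx": 0,"dy": 0,"dz": 0.05,"rx": 0,"ry": 0,"rz": 0,"fingers": 1},{"dx": 0,"dy": 0,"dz": 0.05,"rx": 0,"ry": 0,"rz": 0,"fingers": 1}])

```text
time_s: 24.68
tool_pos: [0.4704, 0.3357, 0.0612]
tool_rot: [180.0, 0.0, -162.8]
force: [-0.5, 0.5, -4.2]
grip_width: 0.0116
```

Request:
carry_out(plan=[{"dx": 0,"dy": 0,"dz": 0.04,"rx": 0,"ry": 0,"rz": 0,"fingers": 1}])

```text
time_s: 24.8
tool_pos: [0.4703, 0.3356, 0.0599]
tool_rot: [180.0, 0.0, -162.8]
force: [-0.1, -0.0, -3.3]
grip_width: 0.0114
```

Request:
carry_out(plan=[{"dx": 0,"dy": 0,"dz": 0.04,"rx": 0,"ry": 0,"rz": 0,"fingers": 1}])

```text
time_s: 24.92
tool_pos: [0.4703, 0.3356, 0.0587]
tool_rot: [180.0, 0.0, -162.8]
force: [-0.5, 0.9, -4.1]
grip_width: 0.0116
```

Request:
carry_out(plan=[{"dx": 0,"dy": 0,"dz": 0.04,"rx": 0,"ry": 0,"rz": 0,"fingers": 1}])

```text
time_s: 25.05
tool_pos: [0.4703, 0.3356, 0.0575]
tool_rot: [180.0, 0.0, -162.8]
force: [-2.0, -2.0, 3.5]
grip_width: 0.0113
```

Request:
carry_out(plan=[{"dx": 0,"dy": 0,"dz": 0.03,"rx": 0,"ry": 0,"rz": 0,"fingers": 1}])

```text
time_s: 25.18
tool_pos: [0.4703, 0.3356, 0.0575]
tool_rot: [180.0, -0.0, -162.8]
force: [-4.1, -2.0, 7.7]
grip_width: 0.0119
```

Request:
carry_out(plan=[{"dx": 0,"dy": 0,"dz": -0.03,"rx": 0,"ry": 0,"rz": 0,"fingers": 1},{"dx": 0,"dy": 0,"dz": 0,"rx": 0,"ry": 0,"rz": 0,"fingers": 0.6},{"dx": 0,"dy": 0,"dz": 0,"rx": 0,"ry": 0,"rz": 0,"fingers": 0.2},{"dx": 0,"dy": 0,"dz": 0,"rx": 0,"ry": 0,"rz": 0,"fingers": -0.2},{"dx": 0,"dy": 0,"dz": 0,"rx": 0,"ry": 0,"rz": 0,"fingers": -0.2},{"dx": 0,"dy": 0,"dz": 0,"rx": 0,"ry": 0,"rz": 0,"fingers": -0.2}])

```text
time_s: 25.92
tool_pos: [0.4703, 0.3355, 0.0575]
tool_rot: [180.0, 0.0, -162.8]
force: [0.0, 0.0, 0.6]
grip_width: 0.0478
```

Request:
carry_out(plan=[{"dx": 0,"dy": 0,"dz": -0.2,"rx": 0,"ry": 0,"rz": 0,"fingers": -0.2},{"dx": 0,"dy": 0,"dz": -0.5,"rx": 0,"ry": 0,"rz": 0,"fingers": -0.2},{"dx": 0,"dy": 0,"dz": -0.8,"rx": 0,"ry": 0,"rz": 0,"fingers": -0.2},{"dx": 0,"dy": 0,"dz": -0.9,"rx": 0,"ry": 0,"rz": 0,"fingers": -0.2},{"dx": 0,"dy": 0,"dz": -0.9,"rx": 0,"ry": 0,"rz": 0,"fingers": -0.2},{"dx": 0,"dy": 0,"dz": -0.9,"rx": 0,"ry": 0,"rz": 0,"fingers": -0.2},{"dx": 0,"dy": 0,"dz": -0.6,"rx": 0,"ry": 0,"rz": 0,"fingers": -0.2},{"dx": 0,"dy": 0,"dz": -0.3,"rx": 0,"ry": 0,"rz": 0,"fingers": -0.2},{"dx": 0,"dy": 0,"dz": 0,"rx": 0,"ry": 0,"rz": 0,"fingers": -0.2}])

```text
time_s: 27.05
tool_pos: [0.4703, 0.3356, 0.2107]
tool_rot: [180.0, 0.0, -162.8]
force: [0.4, -0.2, -0.3]
grip_width: 0.0525
```

```bash
python3 - <<'E'
from pour import *
o=sensors.get_obs();print(o["time_s"],o["tool_pos"],o["force"],o["grip_width"])
for n in("side","scene"): cv2.imwrite(f"pics/f_{n}.png",cam(n)["color"][:,:,::-1])
E
```

```text
27.05 [0.47032906 0.3355849  0.21073686] [ 0.42539547 -0.18945836 -0.26713656] 0.05249816308164636
```

View pics/f_side.png

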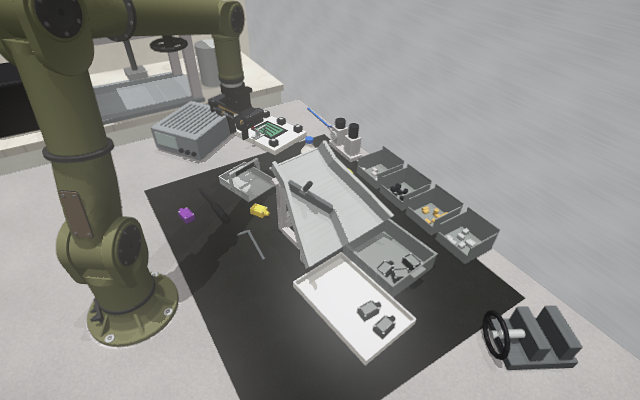

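View pics/f_scene.png

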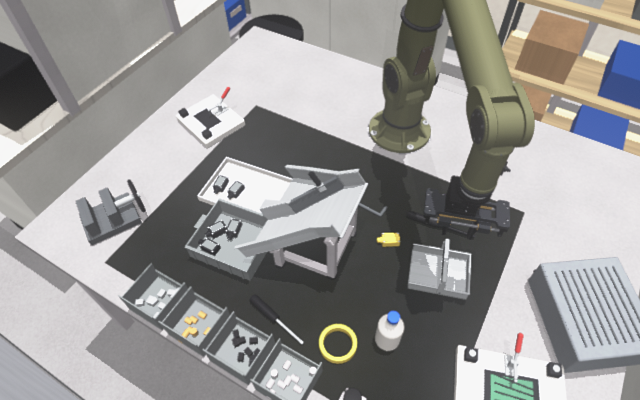

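```bash
python3 -c "
from cell import ticket
print(ticket.sign_off())"
```

```text
the job is handed in; nothing more can be done
None
```

I finished the job and handed it in at about 27 s. All three black housings are in the deep tote, and the empty pan is back on the bench. Sign-off reports no verdict.

**What I did**
- **Gate:** I pushed the knob over with closed fingers until the contact force rose to 9.5 N at the stop. This shuts the tray's lane and leaves the tote's lane open.
- **Pouring:** I gripped the pan by its handle and brought the spout in low over the chute head between the walls. I then tipped it in small steps to about 31°. All three housings slid out, and the gripper was not seen to touch them.
- **Pan:** I lowered it level onto the bench close to where it had stood. The force changed sign at contact, and I let go only after that.

**Last checks**
- **Housings and tray:** The final side and scene pictures show three housings in the tote. The tray still holds only its two finished ones.
- **Gate position:** After the push, the knob appeared within about 1 pixel of where it should be at the +0.56 stop. Pictures taken after the pour show it still over.
- **Pan and surroundings:** The pan is upright and empty, the gripper is clear of it, and the other items look unmoved.

**Problems and disagreements**
- My first two move calls were refused as malformed and moved nothing.
- The two camera estimates of the pan's grip point differed by about 4 mm. I used a value between them, and the grasp held.
- The pan's height over the chute head was about 4 mm above plan when tipping began, and it caused no trouble.

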